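# Clear the stirrer, put the beaker on and set the speed

### The arm

A 7-joint arm with a two-finger parallel gripper is mounted at the origin on a cart in front of the work surface, level with it; the furniture and walls round the work are solid. World frame = base frame: x ahead of the robot, y to its left, z up, the work surface at z = 0. Lengths are in m, angles in rad, forces in N, time in s.
With the tool pointing down it reaches from about 0.425 to 0.875 m from the base axis. Payload 4.7 kg.
Tool frame: the origin (TCP) lies on the centre line of the jaws, within the pads' length; the fingertips stand ahead of it and the grasp point (between the pads) lies 8 mm behind it (ctrl.finger_overhang is the x of the fingertips in the tool frame, in m); x points along the fingers, z is the direction in which the jaws open and shut, and the axes are right-handed (so a half turn about x gives the same grasp; the last joint's range is limited). The gripper opens to 87 mm and grips with 3 to 60 N. Pads are 19 mm wide; open, the fingers measure 117 mm over their backs; the gripper's body (75 mm by 190 mm) begins 51 mm behind the grasp point.
Start: joints at [1.274, 0.321, -0.07, 1.45, 0.023, 1.371, -0.057], TCP at [0.199, -0.619, 0.234] pointing down, gripper open.
Joint ranges: [-2.86, 2.86], [-0.3, 2.09], [-1.38, 1.24], [0.06, 2.45], [-1.56, 4.7], [0.09, 2.05], [-2.69, 2.69]. Speed limits (rad/s): [2.57, 2.57, 3.14, 3.14, 3.14, 3.14, 3.14].

### API

Orientations are given as a rotation vector (axis times angle).
In Python, from bench import readout, viewer, job, nets, ctrl gives the robot as it stands.
- The arm moves only by the shell command python3 -m creep 'ROWS' [FORCE]. ROWS is JSON, a list of rows, each an object with "linear": the shift along the tool's x, y, z in m, a list of three; "twist": the turn, a rotation vector about the tool's x, y, z in degrees, a list of three; "fingers": the gripper's target within -1 to 1 (shut at 1, half-way at 0, fully open at -1). A call has 1 to 8 rows; each row is the pose to reach, as a shift and turn from the pose commanded when the call began, along the tool's axes at that moment; what a row does not reach only later rows make up. A row lasts 1/12 s, in which the tool goes at most 41.7 mm and 7.16 degrees, less where a joint would pass 70% of its speed; a pose out of reach is approached as far as the arm can. A call with a gripper value outside its range is refused whole. The fingers move at their own pace and stop on an object; FORCE is the grip in N (left out, the last holds). Time passes only in rows, so rows that repeat a pose let the fingers close. It gives the time, the measured TCP pose, the force and the opening at its end, in the units of the state.
- readout.get_state(): the state, without advancing time (a new reading comes with each control period).
- viewer.get_image(name): name is "side" or "top" or "wrist"; returns (picture, depth): 384x512x3 uint8, red, green, blue; 384x512 float32, m along the optical axis (not along the pixel's ray), 0 where there is no reading.
- viewer.camera_params(name): a dict with "K" (3x3 intrinsics, pixels), "k1" (the pictures are not rectified: a ray, as slopes to the right and down, at radius r is drawn at 1 + k1 r^2 times it, then the intrinsics apply), "cam_to_world" (4x4, takes a point from camera to world coordinates). Camera axes: x right, y down, z forward; pixel columns grow to the right and rows downward; lengths in m; the calibration is good to about 2 mm. A picture is of the moment at which its call begins: read the wrist's pose just before it. camera_params takes no time and is no camera call; for the wrist camera it gives the pose at the moment of the call.
- job.close_job(): hands the job in, once; it reports no verdict.
Trained networks look in the newest picture that a camera, given by its name, has taken for a name from the list of things; names that differ only in an ending like _2 or _b are one class to them, and where a whole thing is asked for, a point or a joint stands for the part that bears it (a point fixed in the world has none). Each returns a list of dicts, best first, with "conf" (0 to 1); they miss things now and then, are a little off and sometimes report something else, mostly with a low value. They report only what shows in the picture. A call takes as long as a camera call.
- nets.boxes_of(camera, label): "centre" ([x, y, z] in m, in world coordinates, good to about 4 mm: the middle of the surface that is visible of it).
- nets.place_of(camera, label): "centre" ([x, y, z] in m, in world coordinates, good to about 4 mm: a listed point, or the origin of a listed thing).
The state is a dict: "time": time; "joint_positions": joint angles; "qd": joint speeds; "joint_torque": joint torques, N m; "position": TCP position; "tool_rot": TCP orientation; "ft_force": force on the tool from outside, world axes, zero at the start; "torque": the same for the moment, N m; "grip_width": opening from 0.0 (shut) to 1.0 (fully open).
Only numpy, scipy, OpenCV 4.12 (cv2) and the standard library are available. Lean on these libraries where they do the work, as an engineer would, in place of code of your own. Each camera call takes 0.05 s, during which the arm holds its last target.

### The job

Two bottles have been left on the magnetic stirrer, one on its plate and one against the speed dial: clear both into the blue bottle tray, standing upright, then stand the empty beaker in the middle of the stirrer's plate, and only then turn the dial clockwise, click by click, to the large green dot. Keep the bottles and beaker upright, do not drop them, and leave the other bottles, the carton, the glue stick and the petri dish where they are.

Things in the scene. Friction and masses are not known exactly. Their poses are not given: they have to be found in the camera images.
- stirrer: White flat magnetic stirrer fixed to the bench, 250 x 150 x 50 mm (own x, y, z); origin at the centre of its underside, own x from the console (robot side) to the plate. Its whole top is one flat deck 50 mm above the bench; dial at own x -80, y +22 mm, centre of the round plate at own x +40 mm.
- plate_centre (a point): Centre of the stirrer's round white plate (116 mm across, with a grey circle of 62 mm round its middle), flush with the deck, 50 mm above the bench. One of the two bottles stands on the plate at the start, up to 15 mm off its centre.
- dial_grip (a point): On the axis of the speed dial, 14 mm above the deck (mid-grip). Round fluted black knob, vertical axis, 36 mm across, top 25 mm above the deck (foot flange 43 mm across, 3.8 mm high), white pointer line on top; grip it across at any yaw. At the start a bottle stands close beside it, 46 mm from axis to axis on the stirrer's own -y side: no room to turn the dial.
- dial (a joint): Dial angle in rad, growing clockwise seen from above; 0: pointer 120 degrees clockwise of the stirrer's x axis. Seven click positions 0.349 rad apart from 0 to 2.094, each with a dot on the console; the fifth (1.396) has the large green dot, the rest small white ones. Starts in one of the first four. Sprung detents (about 0.1 N m) draw it into the nearest position when let go.
- bottle_blue_mid (a point): Centre (half-way up) of a loose brown bottle with a dark blue cap, 45 mm in diameter, 80 mm tall, 50 g. Its body has full width up to about 60 mm, then shoulders and a cap 27 mm wide. It stands upright on the stirrer, on the plate or on the console beside the dial.
- bottle_white_mid (a point): Centre (half-way up) of a loose white bottle with a green stripe and white cap, 43 mm in diameter, 75 mm tall, 50 g; full width up to about 55 mm, then shoulders and a cap 26 mm wide. It stands upright on the stirrer, in the other of the two places.
- tray: Blue open bottle tray fixed to the bench, 248 x 93 x 24 mm outside (own x, y, z), walls and floor 4 mm thick, inside 240 x 85 mm; origin at the centre of its underside. It lies on the left or the right of the stirrer. One brown bottle stands in it already.
- bottle_tray_mid (a point): Centre (half-way up) of the loose brown bottle with a white cap that stands in the tray from the start, anywhere along its length: 41 mm in diameter, 70 mm tall. Bystander.
- beaker_mid (a point): Centre (half-way up) of the loose empty glass beaker, 54 mm across at the rim and 50 mm at the foot, 68 mm tall, 60 g. It stands among bystanders on the side of the stirrer away from the tray; between them two opposite sides of it are free for fingers, in a direction that varies.
- carton_mid (a point): Centre (half-way up) of the white carton beside the beaker, 62 x 62 x 42 mm, loose. Bystander.
- bottle_black_mid (a point): Centre (half-way up) of the loose brown bottle with a black cap beside the beaker, 47 mm in diameter, 85 mm tall. Bystander.
- glue_stick_mid (a point): Centre (half-way up) of the red glue stick standing near the beaker, 26 mm in diameter, 84 mm tall, loose. Bystander.
- petri_dish_mid (a point): Centre (half-way up) of the clear petri dish lying near the beaker, 60 mm in diameter, 15 mm high, loose. Bystander.
- beaker: The beaker's own body, origin at the centre of its underside (34 mm below beaker_mid).
- bottle_blue: The blue-capped bottle's body, origin at the centre of its underside.
- bottle_white: The white bottle's body, origin at the centre of its underside.

How it is judged:
By the outcome, as a careful person would: the job done as asked, in the order asked, and still so for the second after the job is handed in, with the robot touching nothing.
It also fails if it takes over 72 s, if anything falls off the work surface, if the arm or the gripper's body presses on something with over 40 N, if the wrist force passes 120 N, or if a joint passes its speed limit or range.

## Working session

There is one attempt and no reset: what is moved stays moved. The work goes in short steps, Python scripts to look and compute and a shell command to move; the robot and the scene stay as the last step left them, time stands still between calls to the robot, and variables do not carry over. Pictures are saved under pics/ and viewed, and the job is handed in when it is done.

```bash
ls; mkdir -p pics; python3 - <<'E'
from bench import readout, viewer, job, nets, ctrl
import cv2,numpy as np
print(readout.get_state()); print([ (a,getattr(ctrl,a)) for a in dir(ctrl) if not a.startswith('_')])
for n in ['top','side']:
    p,d=viewer.get_image(n); cv2.imwrite(f'pics/{n}0.png',p[:,:,::-1]); np.save(f'pics/{n}0.npy',d)
    print(n,viewer.camera_params(n))
E
```

```text
pics
{'time': 0.0, 'joint_positions': array([ 1.27412492,  0.32182023, -0.07011845,  1.45167106,  0.02260794,
        1.37084168, -0.05687454]), 'qd': array([ 0.00060983,  0.00107361,  0.0007252 , -0.00018919,  0.00054231,
       -0.00023925,  0.00074838]), 'joint_torque': array([ 1.28412787e-03, -4.91285992e+01, -4.02976535e-01, -3.12528956e+01,
       -6.39348174e-02,  4.37695370e-02,  1.80267848e-04]), 'position': array([ 0.19856769, -0.61835139,  0.23246557]), 'tool_rot': array([ 0.97834233,  1.34205117, -0.97656748]), 'ft_force': array([-0.48875238,  0.04824959, -0.64882272]), 'torque': array([ 0.04539197, -0.00922988, -0.03384713]), 'grip_width': 0.9969406435681633}
[('MotionError', <class 'bench.MotionError'>), ('finger_overhang', 0.011)]
top {'K': array([[391.44014323,   0.        , 250.06932712],
       [  0.        , 391.44014323, 187.74932231],
       [  0.        ,   0.        ,   1.        ]]), 'k1': -0.06675321628507175, 'cam_to_world': array([[ 0.01495411, -0.98775096,  0.15532036,  0.2804093 ],
       [-0.99981269, -0.01668021, -0.00981575,  0.01043866],
       [ 0.01228629, -0.15514448, -0.98781539,  1.50408584],
       [ 0.        ,  0.        ,  0.        ,  1.        ]])}
side {'K': array([[472.94647752,   0.        , 266.91752962],
       [  0.        , 472.94647752, 195.19734649],
       [  0.        ,   0.        ,   1.        ]]), 'k1': -0.000700550432678793, 'cam_to_world': array([[ 9.80631705e-01, -1.16242938e-01,  1.57635775e-01,
         2.46668309e-01],
       [-1.95859343e-01, -5.78880115e-01,  7.91540858e-01,
        -1.25155401e+00],
       [-7.58819428e-04, -8.07084501e-01, -5.90435460e-01,
         1.00311851e+00],
       [ 0.00000000e+00,  0.00000000e+00,  0.00000000e+00,
         1.00000000e+00]])}
```

View pics/top0.png

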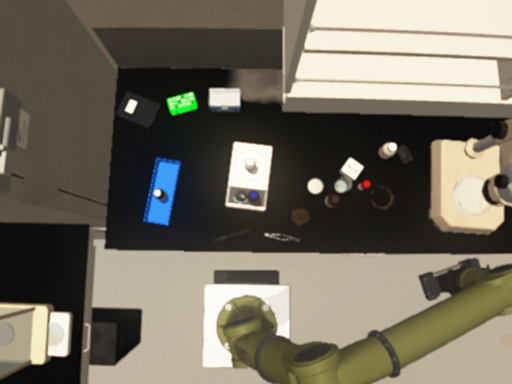

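View pics/side0.png

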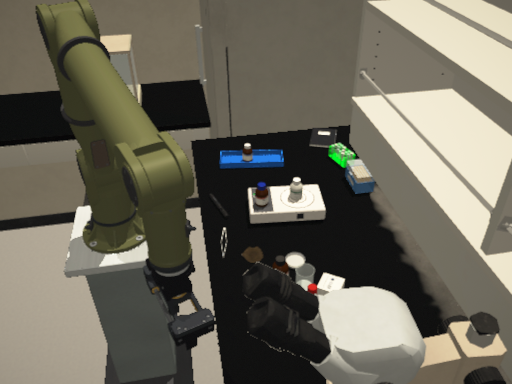

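```bash
python3 - <<'E'
from bench import readout, viewer, job, nets, ctrl
import numpy as np
np.set_printoptions(precision=4,suppress=True)
for n in ['top','side']:
  for l in ['stirrer','plate_centre','dial_grip','bottle_blue_mid','bottle_white_mid','tray','bottle_tray_mid','beaker_mid','carton_mid','bottle_black_mid','glue_stick_mid','petri_dish_mid']:
    r=nets.place_of(n,l); print(n,l,[(np.round(x['centre'],4),round(x['conf'],2)) for x in r[:2]])
print(readout.get_state()['time'])
E
```

```text
top stirrer [(array([ 0.5592, -0.0017,  0.0014]), 0.61)]
top plate_centre [(array([ 0.5968, -0.0029,  0.0494]), 0.93)]
top dial_grip [(array([0.4813, 0.0249, 0.0648]), 0.39)]
top bottle_blue_mid [(array([ 0.4737, -0.0173,  0.0913]), 0.64), (array([ 0.4718, -0.0115,  0.0495]), 0.45)]
top bottle_white_mid [(array([ 0.5913, -0.0031,  0.0869]), 0.7)]
top tray [(array([0.496 , 0.3321, 0.0039]), 0.6), (array([0.4808, 0.029 , 0.0666]), 0.33)]
top bottle_tray_mid [(array([0.4845, 0.3418, 0.0416]), 0.64)]
top beaker_mid [(array([ 0.5308, -0.3583, -0.003 ]), 0.56), (array([ 0.5303, -0.359 ,  0.0355]), 0.55)]
top carton_mid [(array([ 0.5923, -0.3983,  0.0225]), 0.61), (array([ 0.4695, -0.3236,  0.0427]), 0.31)]
top bottle_black_mid [(array([ 0.471 , -0.3247,  0.0421]), 0.62)]
top glue_stick_mid [(array([ 0.5304, -0.4339,  0.0408]), 0.55)]
top petri_dish_mid [(array([ 0.5317, -0.2597,  0.0095]), 0.63), (array([ 0.4724, -0.0105,  0.0468]), 0.21)]
side stirrer [(array([ 0.5572, -0.0007,  0.0004]), 0.87)]
side plate_centre [(array([ 0.6004, -0.0086,  0.0514]), 0.59), (array([ 0.5266, -0.3581,  0.0328]), 0.51)]
side dial_grip [(array([ 0.5308, -0.3569, -0.0006]), 0.38)]
side bottle_blue_mid [(array([ 0.4739, -0.0175,  0.0899]), 0.59)]
side bottle_white_mid [(array([ 0.5937, -0.0013,  0.0894]), 0.73)]
side tray [(array([ 0.4965,  0.3332, -0.0013]), 0.62)]
side bottle_tray_mid [(array([0.4882, 0.3379, 0.0391]), 0.68)]
side beaker_mid [(array([ 0.5298, -0.3583,  0.0357]), 0.88), (array([0.5552, 0.0001, 0.0031]), 0.45)]
side carton_mid [(array([ 0.5952, -0.3954,  0.0227]), 0.9)]
side bottle_black_mid [(array([ 0.4735, -0.3155,  0.0437]), 0.72)]
side glue_stick_mid [(array([ 0.528 , -0.4373,  0.0439]), 0.55)]
side petri_dish_mid []
1.3
```

```bash
cat > h.py <<'E'
import numpy as np, cv2
from scipy.spatial.transform import Rotation as R
from bench import readout, viewer, nets, ctrl
np.set_printoptions(precision=4,suppress=True)
def ray(n,uv,z,P=None):
    """pixel -> world point at height z"""
    P=P or viewer.camera_params(n); K=P['K'];k1=P['k1'];T=P['cam_to_world']
    a=(np.array(uv,float)-K[:2,2])/K[0,0]
    x=a.copy()
    for _ in range(20): x=a/(1+k1*(x@x))
    d=T[:3,:3]@np.r_[x,1]; o=T[:3,3]
    return o+d*(z-o[2])/d[2]
def proj(n,p,P=None):
    P=P or viewer.camera_params(n); K=P['K'];T=P['cam_to_world']
    c=T[:3,:3].T@(np.array(p)-T[:3,3]); x=c[:2]/c[2]; x=x*(1+P['k1']*(x@x))
    return K[0,0]*x+K[:2,2]
def delta(target,yaw=None,Rt=None):
    """shift in tool axes & twist; yaw = direction of jaw axis z (world, rad)"""
    s=readout.get_state(); Rc=R.from_rotvec(s['tool_rot']); p=s['position']
    best=None
    for k in (0,np.pi):
        z=np.array([np.cos(yaw+k),np.sin(yaw+k),0]); x=np.array([0,0,-1.]); y=np.cross(z,x)
        Rt=R.from_matrix(np.c_[x,y,z]); tw=(Rc.inv()*Rt).as_rotvec()
        if best is None or np.linalg.norm(tw)<np.linalg.norm(best[1]): best=(Rt,tw)
        print(' opt tw deg',np.degrees(tw))
    lin=Rc.inv().apply(np.array(target)-p)
    print('t',s['time'],'pos',p,'R',Rc.as_matrix().tolist(),'w',s['grip_width'],'q',s['joint_positions'])
    print('lin',lin,'dist',np.linalg.norm(lin)); return lin,best[1]
E
python3 - <<'E'
from h import *
im=cv2.imread('pics/top0.png')
c=im[130:220,130:300]; cv2.imwrite('pics/z1.png',cv2.resize(c,None,fx=4.5,fy=4.5,interpolation=cv2.INTER_CUBIC))
c=im[130:230,290:400]; cv2.imwrite('pics/z2.png',cv2.resize(c,None,fx=5.5,fy=5.5,interpolation=cv2.INTER_CUBIC))
im=cv2.imread('pics/side0.png')
c=im[170:300,210:350]; cv2.imwrite('pics/z3.png',cv2.resize(c,None,fx=4.5,fy=4.5,interpolation=cv2.INTER_CUBIC))
# tray by colour
im=cv2.imread('pics/top0.png').astype(int)
m=((im[...,0]>120)&(im[...,2]<80)&(im[...,1]<140)).astype(np.uint8)
m[:, 200:]=0
n=np.argwhere(m)[:,::-1].astype(np.float32)
b=cv2.boxPoints(cv2.minAreaRect(n)); w=[ray('top',q,0.024) for q in b]; print(np.array(w), np.mean(w,0))
m=(im.min(2)>150).astype(np.uint8); m[:,:220]=0;m[:,280:]=0;m[:138]=0;m[215:]=0
n=np.argwhere(m)[:,::-1].astype(np.float32)
b=cv2.boxPoints(cv2.minAreaRect(n));print(b); w=[ray('top',q,0.05) for q in b]; print(np.array(w), np.mean(w,0))
E
```

```text
[[0.3793 0.4013 0.024 ]
 [0.6306 0.3653 0.024 ]
 [0.612  0.2656 0.024 ]
 [0.3619 0.304  0.024 ]] [0.496 0.334 0.024]
[[224.9385 205.4923]
 [232.9846 141.1231]
 [272.7385 146.0923]
 [264.6923 210.4616]]
[[ 0.4404  0.0888  0.05  ]
 [ 0.6889  0.0642  0.05  ]
 [ 0.672  -0.0884  0.05  ]
 [ 0.4242 -0.0598  0.05  ]] [0.5564 0.0012 0.05  ]
```

View pics/z1.png

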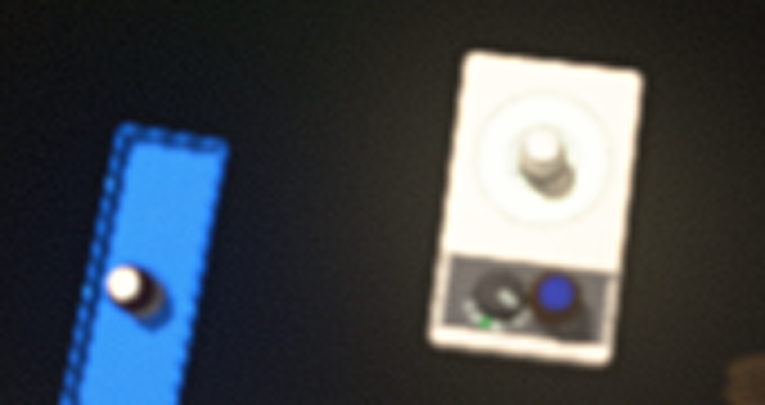

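View pics/z2.png

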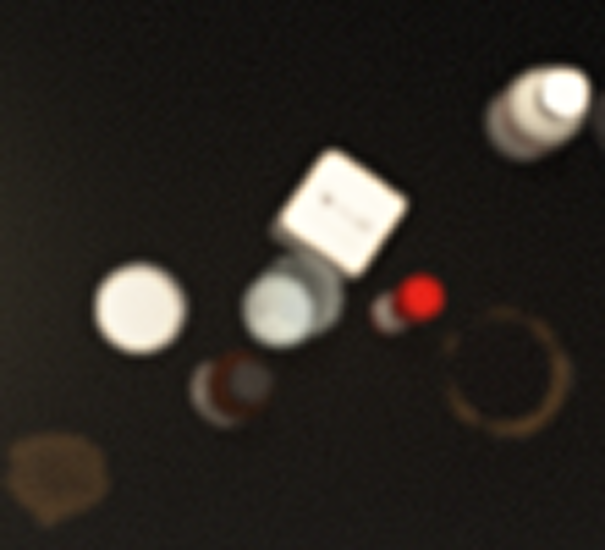

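View pics/z3.png

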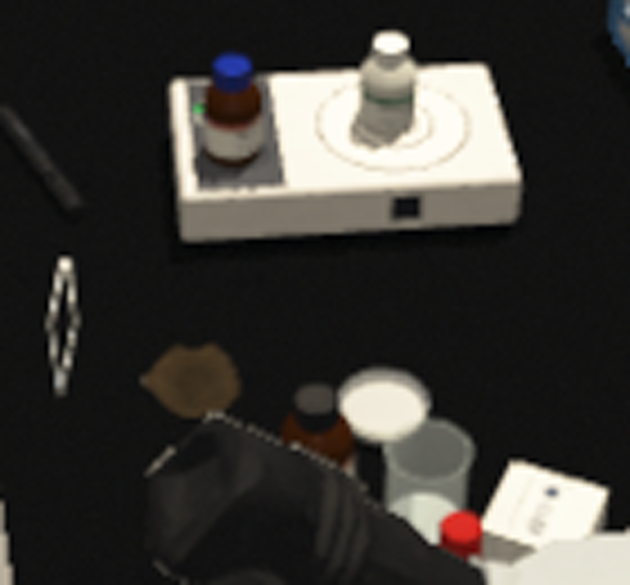

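Top view: stirrer (232–272, 141–210) at about (0.557, 0.000), yaw −6°. Tray on the left at (0.496, 0.333), yaw −8.5°. The white bottle is on the plate and the blue one is beside the dial. The beaker at (316, 186) is wedged between the carton and the black bottle, with its free direction at about 59°.

```bash
python3 - <<'E'
from h import *
print(delta([0.5925,-0.0022,0.23],np.radians(84)))
E
```

```text
opt tw deg [-156.1897   -0.0004    0.0117]
 opt tw deg [23.8103  0.0084  0.0003]
t 1.3 pos [ 0.1988 -0.6189  0.2336] R [[9.867440967481489e-06, 0.9520742591945255, 0.30586697252535927], [-0.00014574760024799183, 0.30586697066081237, -0.9520742486888376], [-0.999999989330135, -3.518484079506612e-05, 0.00014178066281239632]] w 0.9974122634043157 q [ 1.2741  0.321  -0.0701  1.4505  0.0226  1.3708 -0.0569]
lin [ 0.0035  0.5635 -0.4667] dist 0.731673452879934
(array([ 0.0035,  0.5635, -0.4667]), array([0.4156, 0.0001, 0.    ]))
```

```bash
python3 -m creep '[{"linear":[0,0.032,-0.0265],"twist":[6,0,0],"fingers":-1},{"linear":[0,0.064,-0.053],"twist":[12,0,0],"fingers":-1},{"linear":[0,0.096,-0.0795],"twist":[18,0,0],"fingers":-1},{"linear":[0,0.128,-0.106],"twist":[23.8,0,0],"fingers":-1},{"linear":[0,0.16,-0.1325],"twist":[23.8,0,0],"fingers":-1},{"linear":[0,0.192,-0.159],"twist":[23.8,0,0],"fingers":-1},{"linear":[0,0.224,-0.1855],"twist":[23.8,0,0],"fingers":-1},{"linear":[0,0.256,-0.212],"twist":[23.8,0,0],"fingers":-1}]' 10
python3 - <<'E'
from h import *
print(delta([0.5925,-0.0022,0.23],np.radians(84)))
E
```

```text
time: 1.97
position: [0.3784, -0.3369, 0.2339]
tool_rot: [1.285, 1.157, -1.286]
ft_force: [0.6, -0.8, -0.9]
grip_width: 0.998
 opt tw deg [-179.9981    0.0501    0.0741]
 opt tw deg [ 0.0019  0.0472 -0.0319]
t 1.9667 pos [ 0.3784 -0.3369  0.2339] R [[0.0004675333581597163, 0.9945251734516908, -0.10449622377599632], [-0.0008765910456746129, -0.10449578745682367, -0.9945249428706737], [-0.999999506500227, 0.0005565740403828401, 0.0008229365953225931]] w 0.9984299020131666 q [ 0.9295  0.0266 -0.2585  1.7922  0.0074  1.3228 -1.0062]
lin [ 0.0037  0.1779 -0.3552] dist 0.39731275056743615
(array([ 0.0037,  0.1779, -0.3552]), array([ 0.    ,  0.0008, -0.0006]))
```

```bash
python3 -m creep '[{"linear":[0,0.018,-0.036],"twist":[0,0,0],"fingers":-1},{"linear":[0,0.036,-0.072],"twist":[0,0,0],"fingers":-1},{"linear":[0,0.054,-0.108],"twist":[0,0,0],"fingers":-1},{"linear":[0,0.073,-0.145],"twist":[0,0,0],"fingers":-1},{"linear":[0,0.091,-0.181],"twist":[0,0,0],"fingers":-1},{"linear":[0,0.109,-0.218],"twist":[0,0,0],"fingers":-1},{"linear":[0,0.127,-0.254],"twist":[0,0,0],"fingers":-1},{"linear":[0,0.145,-0.29],"twist":[0,0,0],"fingers":-1}]'
python3 - <<'E'
from h import *
p,d=viewer.get_image('wrist'); cv2.imwrite('pics/w1.png',p[:,:,::-1])
for l in ['bottle_white_mid','bottle_blue_mid','dial_grip','plate_centre']:
    print(l,[(np.round(x['centre'],4),round(x['conf'],2)) for x in nets.place_of('wrist',l)[:2]])
print(delta([0.5925,-0.0022,0.089],np.radians(84)))
E
```

```text
time: 2.63
position: [0.5529, -0.0637, 0.234]
tool_rot: [1.286, 1.157, -1.286]
ft_force: [0.5, -0.5, 0.2]
grip_width: 0.999
bottle_white_mid [(array([ 0.5971, -0.0057,  0.091 ]), 0.84)]
bottle_blue_mid [(array([ 0.4707, -0.0164,  0.0898]), 0.72)]
dial_grip [(array([0.4838, 0.0298, 0.0661]), 0.96), (array([ 0.5275, -0.3579,  0.0344]), 0.24)]
plate_centre [(array([ 0.6007, -0.0035,  0.052 ]), 0.65)]
 opt tw deg [-179.987    -0.0443    0.0669]
 opt tw deg [0.0129 0.0426 0.0282]
t 2.8833 pos [ 0.5519 -0.066   0.2334] R [[-0.0005668828465417997, 0.9945453532432356, -0.10430349460169575], [-0.0006874907535911468, -0.10430387431280247, -0.9945452373621839], [-0.9999996030000721, -0.0004920829470645427, 0.000742868811557662]] w 0.9991102332108264 q [ 0.5705  0.1578 -0.5522  1.6722  0.0856  1.3362 -1.6714]
lin [ 0.1443  0.0338 -0.0678] dist 0.1629641891818003
(array([ 0.1443,  0.0338, -0.0678]), array([0.0002, 0.0007, 0.0005]))
```

View pics/w1.png

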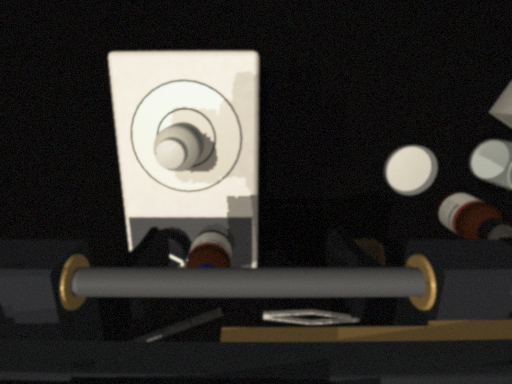

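The white bottle (wrist view, near 185,145) is about (0.594, −0.0035), and all three views agree to within 4 mm. I'll descend on it with the jaws across it.

```bash
python3 -m creep '[{"linear":[0,0.018,-0.033],"twist":[0,0,0],"fingers":-1},{"linear":[0,0.0354,-0.0666],"twist":[0,0,0],"fingers":-1},{"linear":[0.03,0.0354,-0.0666],"twist":[0,0,0],"fingers":-1},{"linear":[0.065,0.0354,-0.0666],"twist":[0,0,0],"fingers":-1},{"linear":[0.1,0.0354,-0.0666],"twist":[0,0,0],"fingers":-1},{"linear":[0.13,0.0354,-0.0666],"twist":[0,0,0],"fingers":-1},{"linear":[0.144,0.0354,-0.0666],"twist":[0,0,0],"fingers":-1},{"linear":[0.144,0.0354,-0.0666],"twist":[0,0,0],"fingers":-0.2}]' 12
python3 -m creep '[{"linear":[0,0,0],"twist":[0,0,0],"fingers":0.5},{"linear":[0,0,0],"twist":[0,0,0],"fingers":0.5},{"linear":[0,0,0],"twist":[0,0,0],"fingers":0.5},{"linear":[0,0,0],"twist":[0,0,0],"fingers":0.5}]' 12
python3 - <<'E'
from h import *
print(delta([0.594,-0.0035,0.089],np.radians(84)))
E
```

```text
time: 3.55
position: [0.5913, -0.0053, 0.0859]
tool_rot: [1.284, 1.161, -1.294]
ft_force: [0.6, -0.6, -0.1]
grip_width: 0.978
time: 3.88
position: [0.5957, -0.003, 0.0916]
tool_rot: [1.287, 1.155, -1.284]
ft_force: [-0.8, 0.1, 0.5]
grip_width: 0.705
 opt tw deg [179.9914  -0.3138  -0.0157]
 opt tw deg [-0.0083  0.01   -0.1998]
t 3.8833 pos [ 0.5957 -0.003   0.0916] R [[0.0034496453892579604, 0.9945007288246517, -0.10467282509766135], [-0.0005387575495574559, -0.10467158439392321, -0.9945066963880984], [-0.9999939048249202, 0.003487088714536235, 0.00017471492720377846]] w 0.7046018023901196 q [ 0.4352  0.3691 -0.5698  1.7404  0.222   1.0931 -1.8818]
lin [ 0.0026 -0.0016  0.0006] dist 0.0031334166650443768
(array([ 0.0026, -0.0016,  0.0006]), array([-0.0001,  0.0002, -0.0035]))
```

```bash
python3 -m creep '[{"linear":[0,0,0],"twist":[0,0,0],"fingers":0.5},{"linear":[0,0,0],"twist":[0,0,0],"fingers":0.5},{"linear":[0,0,0],"twist":[0,0,0],"fingers":0.5},{"linear":[0,0,0],"twist":[0,0,0],"fingers":0.5},{"linear":[0,0,0],"twist":[0,0,0],"fingers":0.5}]' 12
python3 - <<'E'
from h import *
print(delta([0.594,-0.0035,0.089],np.radians(84)))
E
```

```text
time: 4.3
position: [0.5945, -0.003, 0.0899]
tool_rot: [1.286, 1.157, -1.286]
ft_force: [-0.3, -0.8, 2.7]
grip_width: 0.457
 opt tw deg [-179.9927    0.0441    0.0205]
 opt tw deg [ 0.0073  0.013  -0.0281]
t 4.3 pos [ 0.5945 -0.003   0.0899] R [[0.0004631067919408649, 0.9945351169623724, -0.10440156445542248], [-0.000277547897886421, -0.10440144379772173, -0.9945351987235623], [-0.9999998542496212, 0.0004895524401038465, 0.00022768211337600985]] w 0.457445814999932 q [ 0.4349  0.3709 -0.5694  1.742   0.2223  1.0928 -1.8819]
lin [ 0.0009 -0.0005  0.0005] dist 0.0011341460618615254
(array([ 0.0009, -0.0005,  0.0005]), array([ 0.0001,  0.0002, -0.0005]))
```

```bash
python3 -m creep '[{"linear":[0,0,0],"twist":[0,0,0],"fingers":0.5},{"linear":[-0.01,0,0],"twist":[0,0,0],"fingers":0.5},{"linear":[-0.03,0,0],"twist":[0,0,0],"fingers":0.5},{"linear":[-0.055,0,0],"twist":[0,0,0],"fingers":0.5},{"linear":[-0.08,0,0],"twist":[0,0,0],"fingers":0.5},{"linear":[-0.1,0,0],"twist":[0,0,0],"fingers":0.5},{"linear":[-0.1,0,0],"twist":[0,0,0],"fingers":0.5}]' 12
python3 - <<'E'
from h import *
p,d=viewer.get_image('side'); cv2.imwrite('pics/s1.png',cv2.resize(p[100:300,170:400,::-1],None,fx=3,fy=3))
# tray spot for white: own +68
a=np.radians(-8.5); c=np.array([0.496,0.3335]); u=np.array([np.cos(a),np.sin(a)])
for k in (-72,68): print(k,c+u*k/1000)
w=c+u*.068
print(delta([*w,0.19],np.radians(81.5)))
E
```

```text
time: 4.88
position: [0.5969, -0.0024, 0.1947]
tool_rot: [1.289, 1.152, -1.28]
ft_force: [-0.2, -0.1, -0.1]
grip_width: 0.458
-72 [0.4248 0.3441]
68 [0.5633 0.3234]
 opt tw deg [-177.4823    0.4228   -0.0207]
 opt tw deg [ 2.5172 -0.0133 -0.2729]
t 4.9333 pos [ 0.5958 -0.0026  0.1922] R [[0.004754717622488885, 0.9945419524415304, -0.10422906261748116], [-0.0003696156728187905, -0.10422848582286603, -0.9945533098468512], [-0.9999886279576307, 0.004767344843940036, -0.00012797872540920574]] w 0.46282252037929056 q [ 0.4587  0.2772 -0.5915  1.6349  0.1612  1.2737 -1.837 ]
lin [ 0.0019 -0.0663 -0.3209] dist 0.32765372930752756
(array([ 0.0019, -0.0663, -0.3209]), array([ 0.0439, -0.0002, -0.0048]))
```

View pics/s1.png

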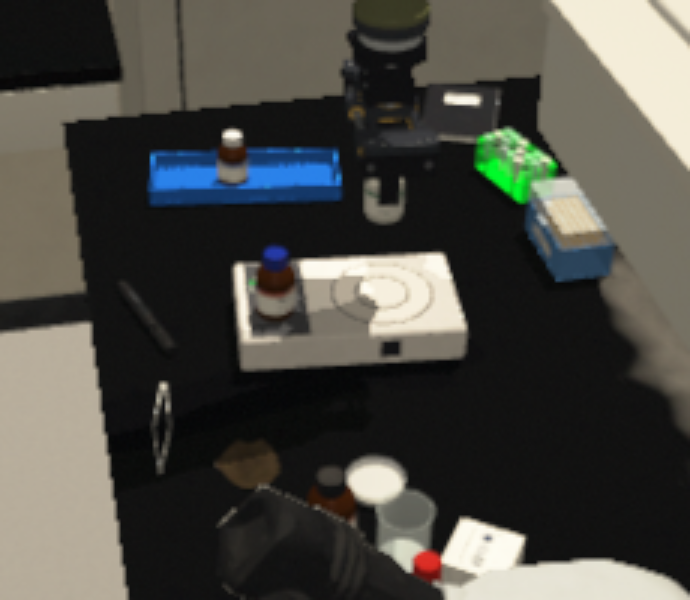

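The white bottle hangs upright in the gripper (385,200 in the crop). I'll carry it to the far part of the tray.

```bash
python3 -m creep '[{"linear":[0,-0.004,-0.02],"twist":[0,0,0],"fingers":0.5},{"linear":[0,-0.012,-0.055],"twist":[2.5,0,0],"fingers":0.5},{"linear":[0,-0.019,-0.093],"twist":[2.5,0,0],"fingers":0.5},{"linear":[0,-0.027,-0.131],"twist":[2.5,0,0],"fingers":0.5},{"linear":[0,-0.035,-0.169],"twist":[2.5,0,0],"fingers":0.5},{"linear":[0,-0.043,-0.207],"twist":[2.5,0,0],"fingers":0.5},{"linear":[0,-0.05,-0.245],"twist":[2.5,0,0],"fingers":0.5},{"linear":[0,-0.058,-0.28],"twist":[2.5,0,0],"fingers":0.5}]' 12
python3 - <<'E'
from h import *
print(delta([.5633,.3234,0.045],np.radians(81.5)))
E
```

```text
time: 5.6
position: [0.5645, 0.2834, 0.1879]
tool_rot: [1.315, 1.137, -1.319]
ft_force: [0.4, -0.1, -1.0]
grip_width: 0.458
 opt tw deg [-179.9531   -0.1997    0.088 ]
 opt tw deg [0.0468 0.056  0.1271]
t 5.6 pos [0.5645 0.2834 0.1879] R [[-0.002339006501131252, 0.9891336593616822, -0.1470004522658181], [-0.000640090531850046, -0.14700230518436716, -0.9891359424035673], [-0.9999970596620265, -0.002219501802111501, 0.0009769744375990597]] w 0.4576145766560767 q [ 0.0418  0.3902 -0.7016  1.5391  0.2561  1.3089 -2.4081]
lin [ 0.1429 -0.0067 -0.0395] dist 0.14837225556001363
(array([ 0.1429, -0.0067, -0.0395]), array([0.0008, 0.001 , 0.0022]))
```

```bash
python3 -m creep '[{"linear":[0,-0.005,-0.025],"twist":[0,0,0],"fingers":0.5},{"linear":[0,-0.007,-0.0395],"twist":[0,0,0],"fingers":0.5},{"linear":[0.03,-0.007,-0.0395],"twist":[0,0,0],"fingers":0.5},{"linear":[0.065,-0.007,-0.0395],"twist":[0,0,0],"fingers":0.5},{"linear":[0.1,-0.007,-0.0395],"twist":[0,0,0],"fingers":0.5},{"linear":[0.12,-0.007,-0.0395],"twist":[0,0,0],"fingers":0.5},{"linear":[0.132,-0.007,-0.0395],"twist":[0,0,0],"fingers":0.5},{"linear":[0.132,-0.007,-0.0395],"twist":[0,0,0],"fingers":0.5}]' 12
python3 - <<'E'
from h import *
print(delta([.5633,.3234,0.045],np.radians(81.5)))
p,d=viewer.get_image('top'); cv2.imwrite('pics/t2.png',cv2.resize(p[130:250,120:300,::-1],None,fx=4,fy=4))
p,d=viewer.get_image('side'); cv2.imwrite('pics/s2.png',cv2.resize(p[100:230,190:350,::-1],None,fx=4,fy=4))
E
```

```text
time: 6.27
position: [0.5621, 0.32, 0.0531]
tool_rot: [1.311, 1.138, -1.324]
ft_force: [-0.1, -0.2, -0.7]
grip_width: 0.464
 opt tw deg [-179.9729   -0.562     0.3853]
 opt tw deg [0.0258 0.2453 0.3578]
t 6.2667 pos [0.5621 0.32   0.0531] R [[-0.0068088485284041045, 0.9890611428857794, -0.1473488894263985], [-0.0033127577409677866, -0.14737380689703505, -0.9890753190110575], [-0.9999713321980119, -0.006246332856258918, 0.004279965885601589]] w 0.46424392260631386 q [-0.0562  0.5488 -0.6578  1.6231  0.3637  1.1034 -2.53  ]
lin [ 0.0081  0.0007 -0.0035] dist 0.008865578369253573
(array([ 0.0081,  0.0007, -0.0035]), array([0.0005, 0.0043, 0.0062]))
```

View pics/t2.png

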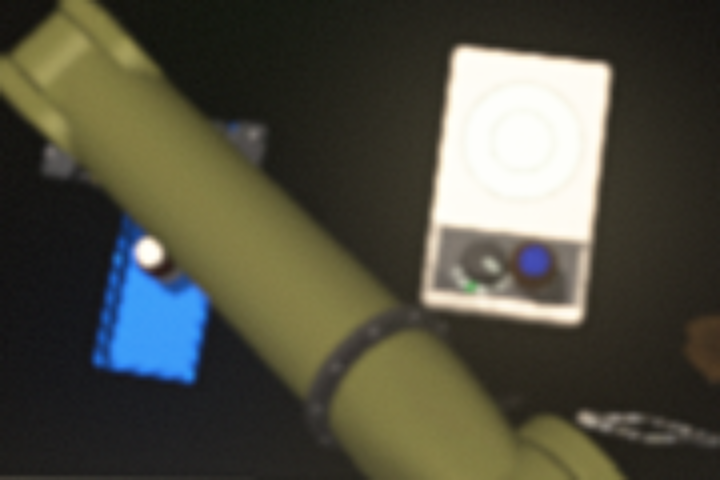

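View pics/s2.png

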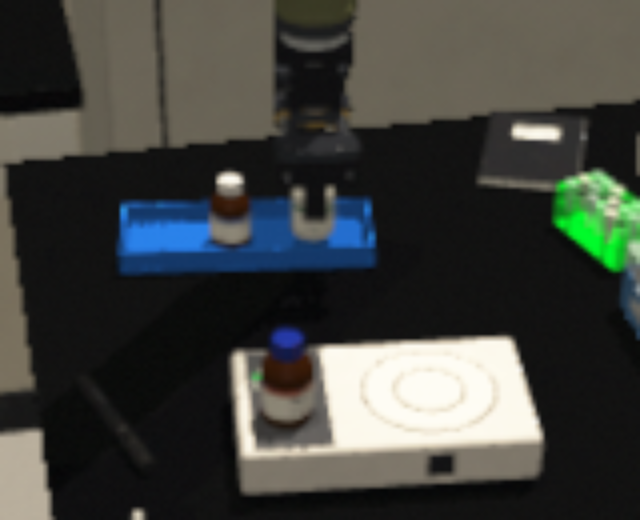

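```bash
python3 -m creep '[{"linear":[0.005,0,-0.002],"twist":[0,0,0],"fingers":0.5},{"linear":[0.01,0,-0.002],"twist":[0,0,0],"fingers":0.5},{"linear":[0.0115,0,-0.002],"twist":[0,0,0],"fingers":0.5},{"linear":[0.0115,0,-0.002],"twist":[0,0,0],"fingers":0.5}]' 12
python3 - <<'E'
from h import *
print(delta([.5633,.3234,0.045],np.radians(81.5)))
E
```

```text
time: 6.7
position: [0.5651, 0.3236, 0.0461]
tool_rot: [1.318, 1.135, -1.317]
ft_force: [-0.2, 1.0, 0.0]
grip_width: 0.459
 opt tw deg [-179.9899    0.0207    0.0102]
 opt tw deg [ 0.0101  0.0065 -0.0132]
t 6.7 pos [0.5651 0.3236 0.0461] R [[0.00021128029546216287, 0.9890417946288776, -0.14763564555325254], [-0.0001456044692459968, -0.14763561685720103, -0.9890418107615735], [-0.9999999670799871, 0.00023046145581467892, 0.00011281640881868893]] w 0.4585751190347975 q [-0.0634  0.5593 -0.6535  1.6235  0.3734  1.0867 -2.5384]
lin [ 0.0011 -0.0017  0.0005] dist 0.002126248606693888
(array([ 0.0011, -0.0017,  0.0005]), array([ 0.0002,  0.0001, -0.0002]))
```

```bash
python3 -m creep '[{"linear":[0.0015,0,0],"twist":[0,0,0],"fingers":0.5},{"linear":[0.0025,0,0],"twist":[0,0,0],"fingers":0.5},{"linear":[0.0025,0,0],"twist":[0,0,0],"fingers":0.5}]' 12
```

```text
time: 6.95
position: [0.5653, 0.3238, 0.044]
tool_rot: [1.318, 1.135, -1.317]
ft_force: [-0.5, 0.3, 1.3]
grip_width: 0.46
```

```bash
python3 -m creep '[{"linear":[0,0,0],"twist":[0,0,0],"fingers":-0.1},{"linear":[0,0,0],"twist":[0,0,0],"fingers":-0.6},{"linear":[0,0,0],"twist":[0,0,0],"fingers":-0.6},{"linear":[0,0,0],"twist":[0,0,0],"fingers":-0.6},{"linear":[0,0,0],"twist":[0,0,0],"fingers":-0.6},{"linear":[-0.02,0,0],"twist":[0,0,0],"fingers":-0.6},{"linear":[-0.05,0,0],"twist":[0,0,0],"fingers":-0.8},{"linear":[-0.09,0,0],"twist":[0,0,0],"fingers":-0.8}]'
python3 - <<'E'
from h import *
p,d=viewer.get_image('wrist'); cv2.imwrite('pics/w3.png',p[:,:,::-1])
p,d=viewer.get_image('side'); cv2.imwrite('pics/s3.png',cv2.resize(p[100:230,190:350,::-1],None,fx=4,fy=4))
print(delta([.475,-.0165,0.23],np.radians(84)))
E
```

```text
time: 7.62
position: [0.5632, 0.3223, 0.1313]
tool_rot: [1.312, 1.137, -1.323]
ft_force: [-0.0, -0.2, -0.4]
grip_width: 0.861
 opt tw deg [177.5111  -0.8344   0.6291]
 opt tw deg [-2.4858 -0.4061 -0.5386]
t 7.7167 pos [0.5683 0.3266 0.1407] R [[0.010217398335244265, 0.989005072589142, -0.14752820463967303], [0.005845099225699868, -0.1475924565205884, -0.9890309912198203], [-0.9999307173931107, 0.009243006608486148, -0.007288843703552095]] w 0.8859209867376127 q [-0.0369  0.4687 -0.6926  1.5426  0.3128  1.2312 -2.4968]
lin [-0.0922 -0.0408  0.3525] dist 0.36662789971073984
(array([-0.0922, -0.0408,  0.3525]), array([-0.0434, -0.0071, -0.0094]))
```

View pics/w3.png

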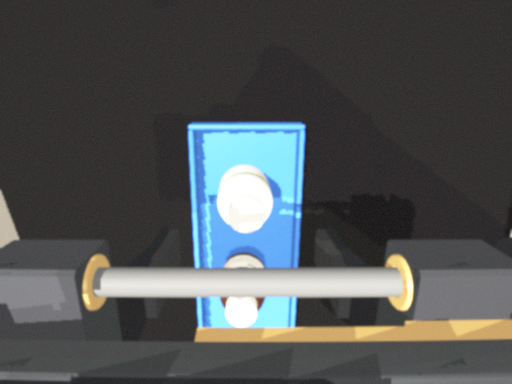

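View pics/s3.png

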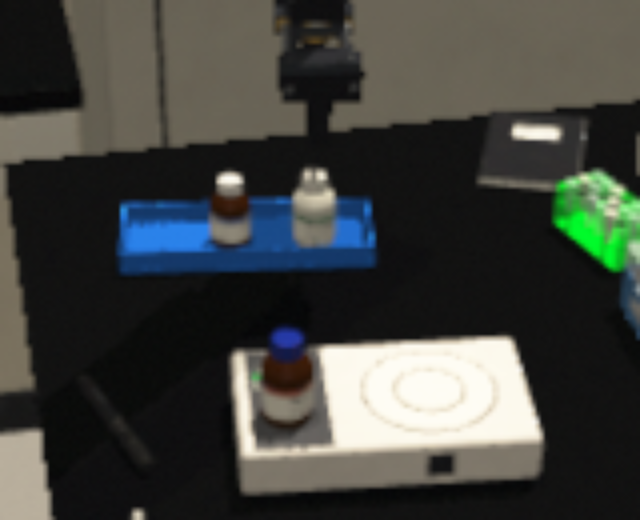

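White stands upright in the tray (wrist 245,200). Next is the blue bottle, with the jaws yawed to 115° so that joint 7 stays in range at the tray.

```bash
python3 -m creep '[{"linear":[-0.025,-0.002,0.02],"twist":[-6,0,0],"fingers":-1},{"linear":[-0.045,-0.006,0.055],"twist":[-12,0,0],"fingers":-1},{"linear":[-0.06,-0.01,0.09],"twist":[-18,0,0],"fingers":-1},{"linear":[-0.07,-0.014,0.13],"twist":[-24,0,0],"fingers":-1},{"linear":[-0.077,-0.018,0.17],"twist":[-30,0,0],"fingers":-1},{"linear":[-0.077,-0.023,0.21],"twist":[-33.5,0,0],"fingers":-1},{"linear":[-0.077,-0.028,0.25],"twist":[-33.5,0,0],"fingers":-1},{"linear":[-0.077,-0.032,0.29],"twist":[-33.5,0,0],"fingers":-1}]'
python3 - <<'E'
from h import *
p,d=viewer.get_image('wrist'); cv2.imwrite('pics/w4.png',p[:,:,::-1])
p,d=viewer.get_image('top'); cv2.imwrite('pics/t4.png',p[:,:,::-1])
for n in ('wrist','top'):
  for l in ['bottle_blue_mid','dial_grip']:
    print(l,[(np.round(x['centre'],4),round(x['conf'],2)) for x in nets.place_of(n,l)[:2]])
print(delta([.475,-.0165,0.094],np.radians(115)))
E
```

```text
time: 8.38
position: [0.4897, 0.0398, 0.2107]
tool_rot: [0.881, 1.384, -0.882]
ft_force: [0.4, -0.8, -0.8]
grip_width: 0.998
bottle_blue_mid [(array([ 0.4738, -0.0183,  0.0935]), 0.87), (array([0.4821, 0.0294, 0.0679]), 0.17)]
dial_grip [(array([0.4851, 0.0307, 0.0639]), 0.91)]
bottle_blue_mid [(array([0.4953, 0.3297, 0.0025]), 0.61)]
dial_grip []
 opt tw deg [-179.8877    0.0647   -0.024 ]
 opt tw deg [ 0.1123 -0.0153 -0.0412]
t 8.6833 pos [0.4908 0.043  0.2107] R [[0.0005388614384733703, 0.9054774517519488, 0.42439403152865796], [0.0005468251242027322, 0.42439376288321407, -0.9054775728907425], [-0.9999997053052735, 0.0007199962664348192, -0.0002664483864706635]] w 0.998696776906549 q [ 0.5723  0.0305 -0.7187  1.8416  0.0205  1.2765 -1.2846]
lin [ 0.1166 -0.0396  0.0472] dist 0.1319228302239229
(array([ 0.1166, -0.0396,  0.0472]), array([ 0.002 , -0.0003, -0.0007]))
```

View pics/w4.png

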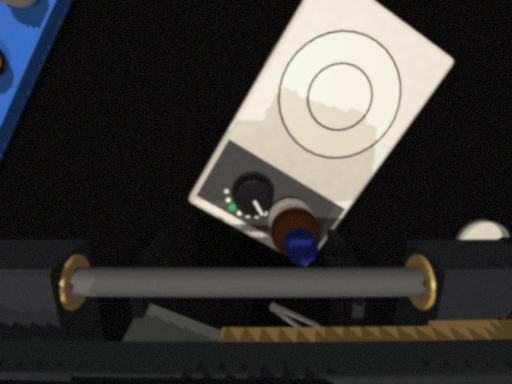

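```bash
python3 - <<'E'
import cv2
im=cv2.imread('pics/w4.png'); cv2.imwrite('pics/w4z.png',cv2.resize(im[150:240,190:300],None,fx=6,fy=6,interpolation=cv2.INTER_CUBIC))
E
```

```text
(no output)
```

View pics/w4z.png

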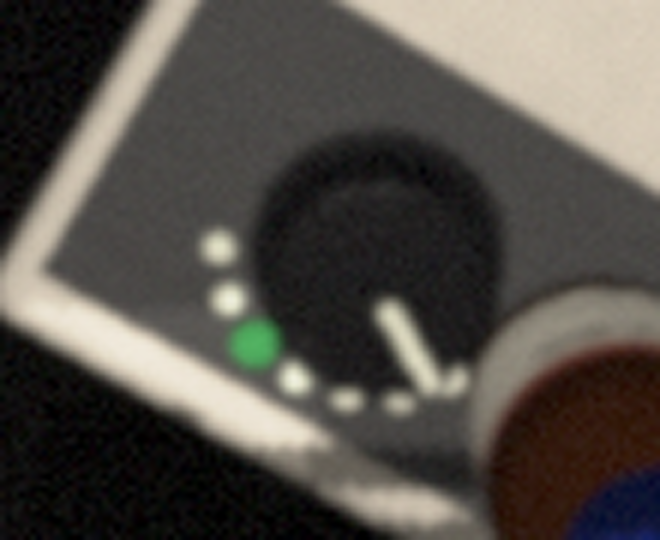

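```bash
python3 -m creep '[{"linear":[0,-0.02,0.024],"twist":[0,0,0],"fingers":-1},{"linear":[0,-0.04,0.0475],"twist":[0,0,0],"fingers":-1},{"linear":[0.02,-0.0403,0.0475],"twist":[0,0,0],"fingers":-1},{"linear":[0.05,-0.0403,0.0475],"twist":[0,0,0],"fingers":-1},{"linear":[0.08,-0.0403,0.0475],"twist":[0,0,0],"fingers":-1},{"linear":[0.1,-0.0403,0.0475],"twist":[0,0,0],"fingers":-1},{"linear":[0.116,-0.0403,0.0475],"twist":[0,0,0],"fingers":-1},{"linear":[0.116,-0.0403,0.0475],"twist":[0,0,0],"fingers":-0.7}]' 12
python3 -m creep '[{"linear":[0,0,0],"twist":[0,0,0],"fingers":0.5},{"linear":[0,0,0],"twist":[0,0,0],"fingers":0.5},{"linear":[0,0,0],"twist":[0,0,0],"fingers":0.5}]' 12
python3 - <<'E'
from h import *
print(delta([.4745,-.0170,0.094],np.radians(115)))
p,d=viewer.get_image('side'); cv2.imwrite('pics/s5.png',cv2.resize(p[150:270,220:350,::-1],None,fx=5,fy=5))
E
```

```text
time: 9.35
position: [0.4718, -0.0161, 0.0912]
tool_rot: [0.879, 1.393, -0.881]
ft_force: [-0.4, -0.0, -1.0]
grip_width: 0.973
time: 9.6
position: [0.4754, -0.0179, 0.0959]
tool_rot: [0.882, 1.383, -0.88]
ft_force: [-0.3, 0.2, 0.4]
grip_width: 0.781
 opt tw deg [-179.923     0.188     0.1127]
 opt tw deg [ 0.0769  0.0718 -0.1198]
t 9.6 pos [ 0.4754 -0.0179  0.0959] R [[0.0024238507020524214, 0.9057371486538683, 0.42383291813653945], [-0.0002504733418169369, 0.4238346997524896, -0.9057395235655901], [-0.9999970311010324, 0.0020892185326933377, 0.0012541750449803768]] w 0.781281213997046 q [ 0.6206  0.1115 -0.6649  2.0159  0.0803  1.0368 -1.2151]
lin [ 0.0019 -0.0005 -0.0012] dist 0.0022738606789710378
(array([ 0.0019, -0.0005, -0.0012]), array([ 0.0013,  0.0013, -0.0021]))
```

View pics/s5.png

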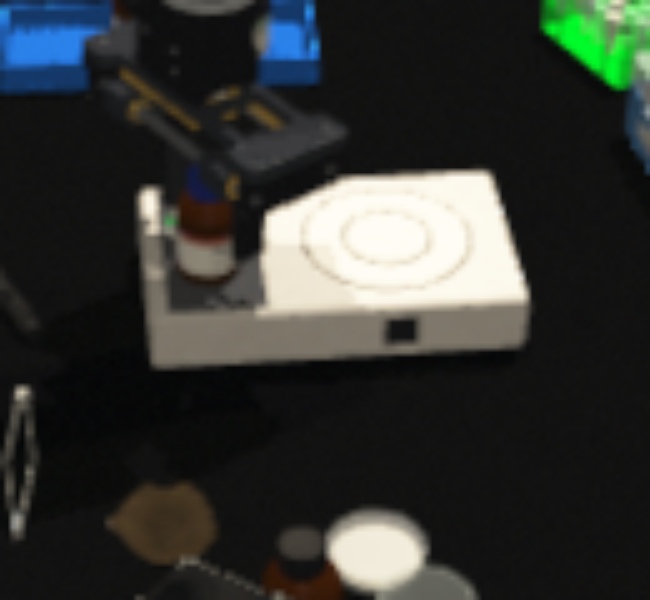

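```bash
python3 -m creep '[{"linear":[0,0,0],"twist":[0,0,0],"fingers":0.5},{"linear":[0,0,0],"twist":[0,0,0],"fingers":0.5},{"linear":[0,0,0],"twist":[0,0,0],"fingers":0.5},{"linear":[0,0,0],"twist":[0,0,0],"fingers":0.5},{"linear":[0,0,0],"twist":[0,0,0],"fingers":0.5},{"linear":[0,0,0],"twist":[0,0,0],"fingers":0.5}]' 12
python3 - <<'E'
from h import *
print(delta([.4745,-.0170,0.094],np.radians(115)))
E
```

```text
time: 10.15
position: [0.4744, -0.0184, 0.0949]
tool_rot: [0.882, 1.384, -0.882]
ft_force: [-1.6, 1.2, 4.1]
grip_width: 0.485
 opt tw deg [-179.9955    0.0339    0.0209]
 opt tw deg [ 0.0045  0.0133 -0.0216]
t 10.15 pos [ 0.4744 -0.0184  0.0949] R [[0.00043968204584199366, 0.9062741836332072, 0.4226900883149051], [-5.127752771105776e-05, 0.422690149049179, -0.9062742605124554], [-0.999999902025152, 0.00037679801823931047, 0.0002323207690563267]] w 0.48517240524344296 q [ 0.6214  0.1121 -0.6644  2.0175  0.0803  1.0367 -1.2153]
lin [ 0.0009  0.0007 -0.0012] dist 0.0016851375395996124
(array([ 0.0009,  0.0007, -0.0012]), array([ 0.0001,  0.0002, -0.0004]))
```

```bash
python3 -m creep '[{"linear":[0,0,0],"twist":[0,0,0],"fingers":0.5},{"linear":[-0.01,0,0],"twist":[0,0,0],"fingers":0.5},{"linear":[-0.03,0,0],"twist":[0,0,0],"fingers":0.5},{"linear":[-0.055,0,0],"twist":[0,0,0],"fingers":0.5},{"linear":[-0.08,0,0],"twist":[0,0,0],"fingers":0.5},{"linear":[-0.09,0,0],"twist":[0,0,0],"fingers":0.5},{"linear":[-0.09,0,0],"twist":[0,0,0],"fingers":0.5}]' 12
python3 - <<'E'
from h import *
p,d=viewer.get_image('side'); cv2.imwrite('pics/s6.png',cv2.resize(p[100:270,190:350,::-1],None,fx=3.5,fy=3.5))
print(delta([.4248,.3441,0.185],np.radians(110)))
for l in ['tray','bottle_tray_mid','bottle_white_mid']:
    print(l,[(np.round(x['centre'],4),round(x['conf'],2)) for x in nets.place_of('side',l)[:2]])
E
```

```text
time: 10.73
position: [0.4759, -0.0188, 0.1871]
tool_rot: [0.883, 1.379, -0.88]
ft_force: [0.1, 0.2, -1.2]
grip_width: 0.487
 opt tw deg [-175.0121    0.1297    0.1476]
 opt tw deg [ 4.9878  0.0966 -0.0848]
t 10.7833 pos [ 0.4747 -0.0188  0.1852] R [[0.002012169125015839, 0.9063965708642426, 0.42242301961535467], [-0.0009901982872925208, 0.4224254736375805, -0.9063971197711397], [-0.9999974853382203, 0.0014055417488707533, 0.0017475038277512955]] w 0.4851393764191849 q [ 0.648   0.0021 -0.659   1.9161  0.0024  1.2219 -1.1465]
lin [-0.0003  0.1081 -0.35  ] dist 0.3663104396047385
(array([-0.0003,  0.1081, -0.35  ]), array([ 0.0871,  0.0017, -0.0015]))
tray [(array([ 0.5005,  0.3329, -0.0006]), 0.91)]
bottle_tray_mid [(array([0.4854, 0.3392, 0.0383]), 0.61)]
bottle_white_mid []
```

View pics/s6.png

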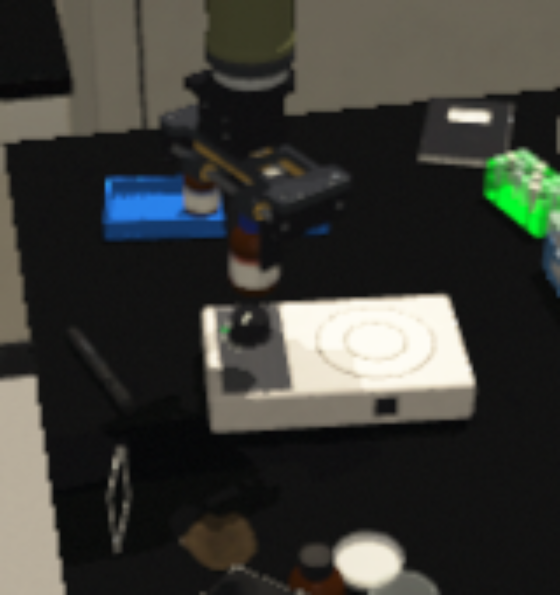

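```bash
python3 -m creep '[{"linear":[0,0.006,-0.02],"twist":[2,0,0],"fingers":0.5},{"linear":[0,0.018,-0.057],"twist":[5,0,0],"fingers":0.5},{"linear":[0,0.029,-0.095],"twist":[5,0,0],"fingers":0.5},{"linear":[0,0.041,-0.133],"twist":[5,0,0],"fingers":0.5},{"linear":[0,0.053,-0.171],"twist":[5,0,0],"fingers":0.5},{"linear":[0,0.065,-0.21],"twist":[5,0,0],"fingers":0.5},{"linear":[0,0.077,-0.248],"twist":[5,0,0],"fingers":0.5},{"linear":[0,0.088,-0.285],"twist":[5,0,0],"fingers":0.5}]' 12
python3 - <<'E'
from h import *
print(delta([.4250,.3441,0.049],np.radians(110)))
E
```

```text
time: 11.6
position: [0.4321, 0.2785, 0.1833]
tool_rot: [0.947, 1.355, -0.949]
ft_force: [1.2, -0.8, -0.3]
grip_width: 0.489
 opt tw deg [-179.9921   -0.1411    0.0144]
 opt tw deg [0.0079 0.0092 0.0898]
t 11.6 pos [0.4321 0.2785 0.1833] R [[-0.001418921235318893, 0.939644393625023, 0.34214967513003836], [-0.0006865373423297627, 0.34214902357907995, -0.939645451396621], [-0.999998757663731, -0.0015681814133002847, 0.00015961844953449322]] w 0.48897575626601714 q [ 0.279   0.1518 -0.9667  1.8237  0.1318  1.2354 -1.9477]
lin [ 0.1343  0.016  -0.0641] dist 0.14966608096084283
(array([ 0.1343,  0.016 , -0.0641]), array([0.0001, 0.0002, 0.0016]))
```

```bash
python3 -m creep '[{"linear":[0,0.009,-0.036],"twist":[0,0,0],"fingers":0.5},{"linear":[0,0.016,-0.064],"twist":[0,0,0],"fingers":0.5},{"linear":[0.02,0.016,-0.064],"twist":[0,0,0],"fingers":0.5},{"linear":[0.055,0.016,-0.064],"twist":[0,0,0],"fingers":0.5},{"linear":[0.09,0.016,-0.064],"twist":[0,0,0],"fingers":0.5},{"linear":[0.115,0.016,-0.064],"twist":[0,0,0],"fingers":0.5},{"linear":[0.124,0.016,-0.064],"twist":[0,0,0],"fingers":0.5},{"linear":[0.124,0.016,-0.064],"twist":[0,0,0],"fingers":0.5}]' 12
python3 -m creep '[{"linear":[0,0,0],"twist":[0,0,0],"fingers":0.5},{"linear":[0,0,0],"twist":[0,0,0],"fingers":0.5}]' 12
python3 - <<'E'
from h import *
print(delta([.4250,.3441,0.049],np.radians(110)))
p,d=viewer.get_image('side'); cv2.imwrite('pics/s7.png',cv2.resize(p[100:270,190:350,::-1],None,fx=3.5,fy=3.5))
p,d=viewer.get_image('wrist'); cv2.imwrite('pics/w7.png',p[:,:,::-1])
E
```

```text
time: 12.27
position: [0.4242, 0.341, 0.0572]
tool_rot: [0.943, 1.358, -0.953]
ft_force: [0.5, -0.3, 0.1]
grip_width: 0.487
time: 12.43
position: [0.4274, 0.3435, 0.062]
tool_rot: [0.95, 1.354, -0.946]
ft_force: [0.5, -0.1, -0.1]
grip_width: 0.484
 opt tw deg [-179.9874    0.2055   -0.0711]
 opt tw deg [ 0.0124 -0.0452 -0.1308]
t 12.4333 pos [0.4274 0.3435 0.062 ] R [[0.0018750867701650131, 0.9396163005379181, 0.34222462186850505], [0.001522924399618708, 0.3422221434373949, -0.9396178399979369], [-0.9999970823711826, 0.0022830472075849317, -0.000789268376751584]] w 0.4839017392904912 q [ 0.0556  0.403  -0.9148  1.8711  0.3681  1.0442 -2.2306]
lin [ 0.013  -0.0021 -0.0013] dist 0.01321393821326258
(array([ 0.013 , -0.0021, -0.0013]), array([ 0.0002, -0.0008, -0.0023]))
```

View pics/s7.png

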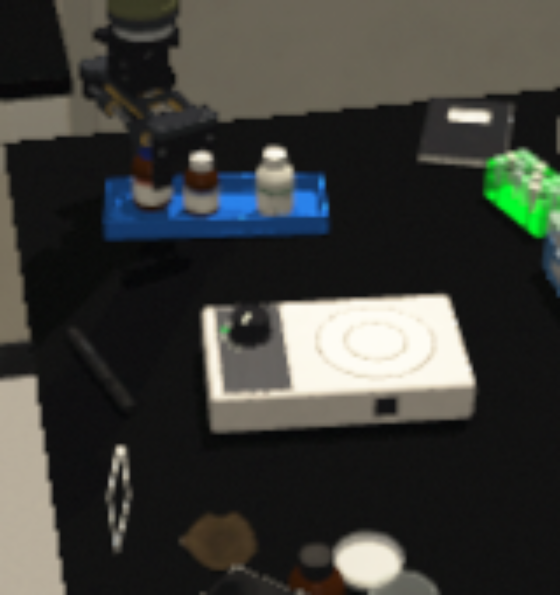

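View pics/w7.png

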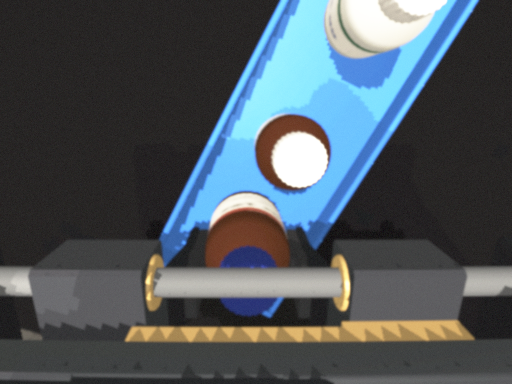

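The blue bottle is over the near end of the tray with clearance to its neighbour. Lowering it gently.

```bash
python3 -m creep '[{"linear":[0.005,0,0],"twist":[0,0,0],"fingers":0.5},{"linear":[0.009,0,0],"twist":[0,0,0],"fingers":0.5},{"linear":[0.0105,0,0],"twist":[0,0,0],"fingers":0.5},{"linear":[0.0105,0,0],"twist":[0,0,0],"fingers":0.5}]' 12
```

```text
time: 12.87
position: [0.4263, 0.3422, 0.0496]
tool_rot: [0.948, 1.354, -0.949]
ft_force: [-0.5, 0.1, -1.5]
grip_width: 0.482
```

```bash
python3 -m creep '[{"linear":[0.0015,0,0],"twist":[0,0,0],"fingers":0.5},{"linear":[0.002,0,0],"twist":[0,0,0],"fingers":0.5},{"linear":[0.002,0,0],"twist":[0,0,0],"fingers":0.5}]' 12
```

```text
time: 13.12
position: [0.4269, 0.3427, 0.049]
tool_rot: [0.948, 1.353, -0.948]
ft_force: [-0.4, -2.7, 6.5]
grip_width: 0.489
```

```bash
python3 -m creep '[{"linear":[0,0,0],"twist":[0,0,0],"fingers":-0.1},{"linear":[0,0,0],"twist":[0,0,0],"fingers":-0.6},{"linear":[0,0,0],"twist":[0,0,0],"fingers":-0.6},{"linear":[0,0,0],"twist":[0,0,0],"fingers":-0.6},{"linear":[0,0,0],"twist":[0,0,0],"fingers":-0.6},{"linear":[-0.02,0,0],"twist":[0,0,0],"fingers":-0.6},{"linear":[-0.05,0,0],"twist":[0,0,0],"fingers":-0.8},{"linear":[-0.09,0,0],"twist":[0,0,0],"fingers":-0.8}]'
python3 - <<'E'
from h import *
p,d=viewer.get_image('wrist'); cv2.imwrite('pics/w8.png',p[:,:,::-1])
print(delta([.53,-.358,0.2],np.radians(59)))
E
```

```text
time: 13.78
position: [0.4248, 0.3412, 0.1365]
tool_rot: [0.944, 1.357, -0.953]
ft_force: [0.4, -0.2, 0.6]
grip_width: 0.864
 opt tw deg [-128.9307    0.4686   -0.3925]
 opt tw deg [51.0681 -0.3254 -0.3885]
t 13.8333 pos [0.4288 0.3457 0.1459] R [[0.007051941579841625, 0.9392544559051512, 0.3431491471390724], [0.004844233589292923, 0.3431215655404418, -0.9392785128288672], [-0.9999634010907033, 0.008286031824377982, -0.002130294749213779]] w 0.8783579968648191 q [ 0.1193  0.2988 -0.9736  1.792   0.2683  1.1824 -2.1552]
lin [-0.0568 -0.1459  0.6956] dist 0.7129633567132676
(array([-0.0568, -0.1459,  0.6956]), array([ 0.8913, -0.0057, -0.0068]))
```

View pics/w8.png

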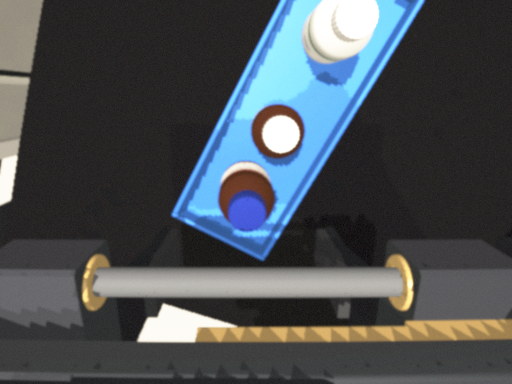

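```bash
python3 -m creep '[{"linear":[-0.02,-0.005,0.025],"twist":[6,0,0],"fingers":-1},{"linear":[-0.04,-0.014,0.065],"twist":[12,0,0],"fingers":-1},{"linear":[-0.06,-0.022,0.104],"twist":[18,0,0],"fingers":-1},{"linear":[-0.07,-0.03,0.144],"twist":[25,0,0],"fingers":-1},{"linear":[-0.07,-0.039,0.184],"twist":[32,0,0],"fingers":-1},{"linear":[-0.07,-0.047,0.224],"twist":[38,0,0],"fingers":-1},{"linear":[-0.07,-0.055,0.264],"twist":[45,0,0],"fingers":-1},{"linear":[-0.07,-0.064,0.304],"twist":[51,0,0],"fingers":-1}]'
python3 - <<'E'
from h import *
print(delta([.53,-.358,0.21],np.radians(59)))
E
```

```text
time: 14.5
position: [0.4701, 0.0367, 0.2084]
tool_rot: [1.6, 0.897, -1.598]
ft_force: [1.3, 0.6, 0.4]
grip_width: 1.002
 opt tw deg [179.6749  -0.1854  -0.0085]
 opt tw deg [-0.325   0.0054 -0.1183]
t 14.5 pos [0.4701 0.0367 0.2084] R [[0.0017174348180669374, 0.8542306384625179, -0.5198913989763287], [-0.0011490772822932982, -0.5198901366813785, -0.854232360311184], [-0.9999978650172432, 0.0020644837941412586, 8.869959818999518e-05]] w 1.0022549334429671 q [ 0.5862 -0.027  -0.702   1.8906 -0.0169  1.2701 -2.2282]
lin [-0.001   0.2564  0.306 ] dist 0.3991817295620518
(array([-0.001 ,  0.2564,  0.306 ]), array([-0.0057,  0.0001, -0.0021]))
```

```bash
python3 -m creep '[{"linear":[0,0.026,0.031],"twist":[0,0,0],"fingers":-1},{"linear":[0,0.052,0.062],"twist":[0,0,0],"fingers":-1},{"linear":[0,0.078,0.093],"twist":[0,0,0],"fingers":-1},{"linear":[0,0.104,0.124],"twist":[0,0,0],"fingers":-1},{"linear":[0,0.13,0.155],"twist":[0,0,0],"fingers":-1},{"linear":[0,0.155,0.186],"twist":[0,0,0],"fingers":-1},{"linear":[0,0.175,0.21],"twist":[0,0,0],"fingers":-1},{"linear":[0,0.175,0.21],"twist":[0,0,0],"fingers":-1}]'
python3 - <<'E'
from h import *
p,d=viewer.get_image('wrist'); cv2.imwrite('pics/w9.png',p[:,:,::-1])
for n in ['wrist']:
 for l in ['beaker_mid','carton_mid','bottle_black_mid','glue_stick_mid','petri_dish_mid']:
    print(l,[(np.round(x['centre'],4),round(x['conf'],2)) for x in nets.place_of(n,l)[:2]])
print(delta([.53,-.358,0.21],np.radians(59)))
E
```

```text
time: 15.17
position: [0.5107, -0.2402, 0.2071]
tool_rot: [1.6, 0.893, -1.604]
ft_force: [-0.9, -1.6, -0.3]
grip_width: 1.001
beaker_mid [(array([ 0.5305, -0.3551,  0.0382]), 0.56), (array([ 0.5313, -0.3578,  0.0038]), 0.43)]
carton_mid [(array([ 0.5941, -0.396 ,  0.0209]), 0.68), (array([ 0.5293, -0.44  ,  0.042 ]), 0.59)]
bottle_black_mid [(array([ 0.5332, -0.2567,  0.0061]), 0.71), (array([ 0.4701, -0.3182,  0.041 ]), 0.61)]
glue_stick_mid [(array([ 0.5289, -0.4387,  0.0467]), 0.97)]
petri_dish_mid [(array([ 0.5311, -0.2597,  0.0073]), 0.91)]
 opt tw deg [-179.8271    0.0078   -0.0139]
 opt tw deg [ 0.1729 -0.0088 -0.005 ]
t 15.4667 pos [ 0.5122 -0.2295  0.2082] R [[0.00015380742250246937, 0.8587174547776875, -0.5124493235466382], [8.762114934252052e-05, -0.5124493392136673, -0.8587174547323526], [-0.9999999843329054, 8.717571966138093e-05, -0.00015406032237559597]] w 1.0022437756546383 q [ 0.8022  0.1771 -0.4775  1.6971  0.0843  1.2877 -1.8013]
lin [-0.0018  0.0812  0.1012] dist 0.12976187707049805
(array([-0.0018,  0.0812,  0.1012]), array([ 0.003 , -0.0002, -0.0001]))
```

View pics/w9.png

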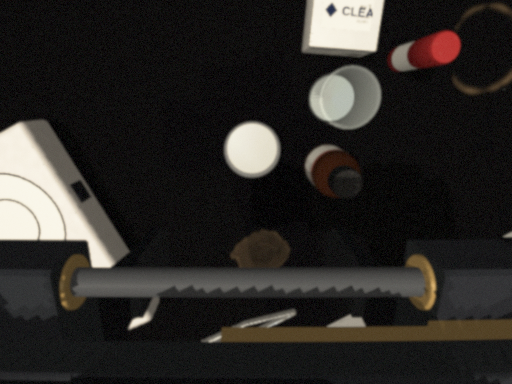

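```bash
python3 -m creep '[{"linear":[0,0.022,0.028],"twist":[0,0,0],"fingers":-1},{"linear":[0,0.046,0.058],"twist":[0,0,0],"fingers":-1},{"linear":[0,0.07,0.087],"twist":[0,0,0],"fingers":-1},{"linear":[0,0.081,0.1007],"twist":[0,0,0],"fingers":-1},{"linear":[0.02,0.081,0.1007],"twist":[0,0,0],"fingers":-1},{"linear":[0.05,0.081,0.1007],"twist":[0,0,0],"fingers":-1},{"linear":[0.07,0.081,0.1007],"twist":[0,0,0],"fingers":-1},{"linear":[0.07,0.081,0.1007],"twist":[0,0,0],"fingers":-1}]' 12
python3 - <<'E'
from h import *
print(delta([.5302,-.3575,0.04],np.radians(59)))
E
```

```text
time: 16.13
position: [0.5271, -0.3565, 0.1332]
tool_rot: [1.593, 0.912, -1.599]
ft_force: [-0.3, -0.2, -0.9]
grip_width: 1.002
 opt tw deg [-179.8724   -0.7542   -0.0728]
 opt tw deg [ 0.126  -0.0464  0.4805]
t 16.1333 pos [ 0.5271 -0.3565  0.1332] R [[-0.006776415714690495, 0.8582697942180384, -0.5131540124786984], [0.005005860988266886, -0.5131302495077127, -0.8582961542474246], [-0.9999645101431491, -0.008384949199540415, -0.0008191953938368329]] w 1.0015940100916636 q [ 0.8693  0.3908 -0.3982  1.5907  0.1579  1.2006 -1.6701]
lin [ 0.0932  0.0039 -0.0007] dist 0.09326891776857098
(array([ 0.0932,  0.0039, -0.0007]), array([ 0.0022, -0.0008,  0.0084]))
```

```bash
python3 -m creep '[{"linear":[0.01,0,0],"twist":[0,0,0],"fingers":-1},{"linear":[0.035,0,0],"twist":[0,0,0],"fingers":-1},{"linear":[0.06,0,0],"twist":[0,0,0],"fingers":-1},{"linear":[0.085,0,0],"twist":[0,0,0],"fingers":-1},{"linear":[0.097,0,0],"twist":[0,0,0],"fingers":-1},{"linear":[0.097,0,0],"twist":[0,0,0],"fingers":-0.8},{"linear":[0.097,0,0],"twist":[0,0,0],"fingers":-0.5},{"linear":[0.097,0,0],"twist":[0,0,0],"fingers":-0.3}]' 12
python3 - <<'E'
from h import *
print(delta([.5302,-.3575,0.04],np.radians(59)))
p,d=viewer.get_image('side'); cv2.imwrite('pics/s10.png',cv2.resize(p[230:384,200:400,::-1],None,fx=4,fy=3.8))
p,d=viewer.get_image('wrist'); cv2.imwrite('pics/w10.png',p[:,:,::-1])
E
```

```text
time: 16.8
position: [0.531, -0.3601, 0.0433]
tool_rot: [1.596, 0.899, -1.593]
ft_force: [0.6, -0.0, 0.8]
grip_width: 0.855
 opt tw deg [-179.9754    0.3301    0.0193]
 opt tw deg [ 0.0242  0.0123 -0.2102]
t 16.8 pos [ 0.531  -0.3601  0.0433] R [[0.00303434334713841, 0.8573796123484996, -0.5146756192880988], [-0.002072216922934189, -0.5146714925326809, -0.8573849547847261], [-0.999993249315952, 0.0036681198615980404, 0.00021498652275901697]] w 0.8551480916909024 q [ 0.8543  0.4812 -0.3797  1.6626  0.2015  1.0328 -1.7008]
lin [ 0.0033 -0.002  -0.0018] dist 0.00430636037763215
(array([ 0.0033, -0.002 , -0.0018]), array([ 0.0004,  0.0002, -0.0037]))
```

View pics/s10.png

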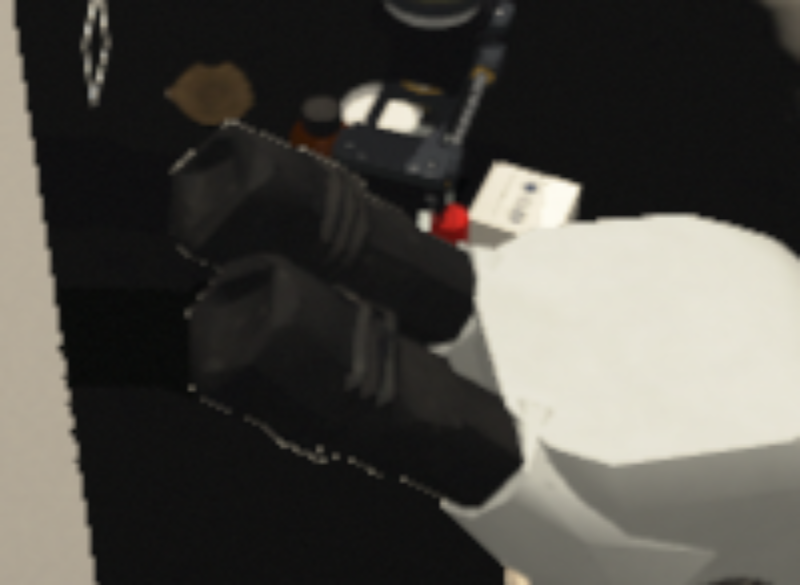

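View pics/w10.png

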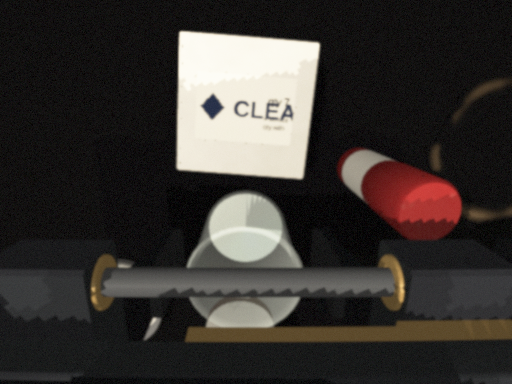

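The beaker is centred between the fingers (245,250), with carton and glue stick clear. Closing.

```bash
python3 -m creep '[{"linear":[0,0,0],"twist":[0,0,0],"fingers":0.4},{"linear":[0,0,0],"twist":[0,0,0],"fingers":0.4},{"linear":[0,0,0],"twist":[0,0,0],"fingers":0.4},{"linear":[0,0,0],"twist":[0,0,0],"fingers":0.4},{"linear":[0,0,0],"twist":[0,0,0],"fingers":0.4},{"linear":[0,0,0],"twist":[0,0,0],"fingers":0.4}]' 12
python3 - <<'E'
from h import *
print(delta([.5302,-.3575,0.04],np.radians(59)))
E
```

```text
time: 17.4
position: [0.5301, -0.3597, 0.0419]
tool_rot: [1.596, 0.901, -1.594]
ft_force: [-0.5, 0.4, 4.8]
grip_width: 0.597
 opt tw deg [-179.9835    0.1445    0.0049]
 opt tw deg [ 0.0165  0.0031 -0.092 ]
t 17.4 pos [ 0.5301 -0.3597  0.0419] R [[0.0013488130205632637, 0.8573143342599365, -0.5147915237995644], [-0.0008730728091841389, -0.5147907862918972, -0.8573153935937696], [-0.9999987092228197, 0.0016058086474364242, 5.414131874963146e-05]] w 0.5974859616251139 q [ 0.8544  0.4824 -0.3794  1.6642  0.2016  1.0321 -1.7009]
lin [ 0.0019 -0.001  -0.0019] dist 0.0028767658106552737
(array([ 0.0019, -0.001 , -0.0019]), array([ 0.0003,  0.0001, -0.0016]))
```

```bash
python3 -m creep '[{"linear":[0,0,0],"twist":[0,0,0],"fingers":0.4},{"linear":[-0.01,0,0],"twist":[0,0,0],"fingers":0.4},{"linear":[-0.03,0,0],"twist":[0,0,0],"fingers":0.4},{"linear":[-0.055,0,0],"twist":[0,0,0],"fingers":0.4},{"linear":[-0.08,0,0],"twist":[0,0,0],"fingers":0.4},{"linear":[-0.105,0,0],"twist":[0,0,0],"fingers":0.4},{"linear":[-0.125,0,0],"twist":[0,0,0],"fingers":0.4},{"linear":[-0.125,0,0],"twist":[0,0,0],"fingers":0.4}]' 12
python3 - <<'E'
from h import *
p,d=viewer.get_image('wrist'); cv2.imwrite('pics/w11.png',p[:,:,::-1])
print(delta([.5975,-.004,0.167],np.radians(59)))
E
```

```text
time: 18.07
position: [0.5313, -0.3607, 0.1711]
tool_rot: [1.596, 0.896, -1.591]
ft_force: [1.1, -0.7, 0.5]
grip_width: 0.594
 opt tw deg [179.9916  -0.3582  -0.0542]
 opt tw deg [-0.0081  0.0345 -0.228 ]
t 18.1167 pos [ 0.5303 -0.3602  0.1685] R [[0.003101115744479077, 0.8570886187090453, -0.5151596672494461], [-0.0025659982302266293, -0.5151536280575741, -0.8570940176854585], [-0.9999918993343004, 0.0039798465471894695, 0.0006017368519599109]] w 0.5944073700708042 q [ 0.8737  0.3641 -0.4022  1.5518  0.1482  1.2518 -1.6628]
lin [ 0.0008 -0.1259 -0.3399] dist 0.36244988219711133
(array([ 0.0008, -0.1259, -0.3399]), array([-0.0001,  0.0006, -0.004 ]))
```

View pics/w11.png

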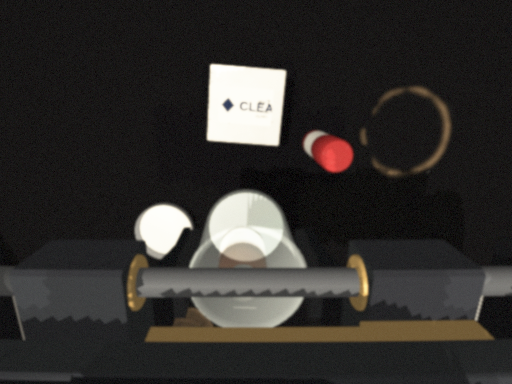

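```bash
python3 - <<'E'
from h import *
for n in ('top','side'):
    p,d=viewer.get_image(n); cv2.imwrite(f'pics/{n}12.png',p[:,:,::-1])
    c=proj(n,[.5975,-.004,.05]); print(n,c)
    # dense sample: rectified overhead patch of deck plane, 0.5mm/px
    xs=np.linspace(.5375,.6575,241); ys=np.linspace(.056,-.064,241)
    P=viewer.camera_params(n)
    mp=np.array([[proj(n,[x,y,.05],P) for y in ys] for x in xs[::-1]],np.float32)
    im=cv2.remap(p[:,:,::-1].copy(),mp,None,cv2.INTER_CUBIC); cv2.line(im,(120,110),(120,130),(0,0,255),1);cv2.line(im,(110,120),(130,120),(0,0,255),1)
    cv2.imwrite(f'pics/rect_{n}.png',cv2.resize(im,None,fx=2.4,fy=2.4))
E
```

```text
top [250.415  164.7354]
side [296.4966 197.0476]
```

View pics/rect_top.png

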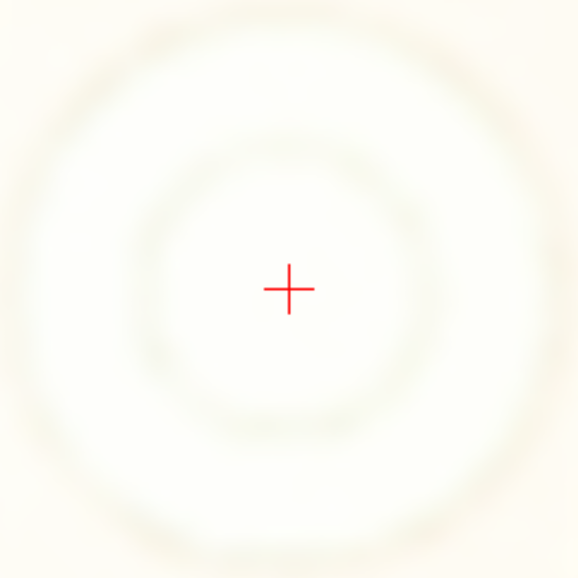

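View pics/rect_side.png

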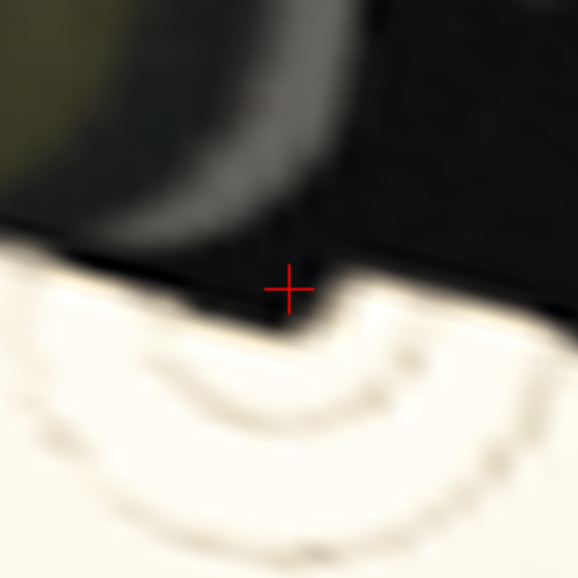

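```bash
python3 -m creep '[{"linear":[0,-0.006,-0.016],"twist":[0,0,0],"fingers":0.4},{"linear":[0,-0.018,-0.048],"twist":[0,0,0],"fingers":0.4},{"linear":[0,-0.031,-0.083],"twist":[0,0,0],"fingers":0.4},{"linear":[0,-0.044,-0.119],"twist":[0,0,0],"fingers":0.4},{"linear":[0,-0.057,-0.155],"twist":[0,0,0],"fingers":0.4},{"linear":[0,-0.07,-0.19],"twist":[0,0,0],"fingers":0.4},{"linear":[0,-0.083,-0.224],"twist":[0,0,0],"fingers":0.4},{"linear":[0,-0.094,-0.255],"twist":[0,0,0],"fingers":0.4}]' 12
```

```text
time: 18.88
position: [0.5788, -0.0881, 0.1644]
tool_rot: [1.593, 0.907, -1.596]
ft_force: [0.9, -0.3, -0.2]
grip_width: 0.594
```

```bash
python3 - <<'E'
from h import *
print(delta([.598,-.004,0.0915],np.radians(59)))
E
```

```text
opt tw deg [-179.8557   -0.3022    0.03  ]
 opt tw deg [0.144  0.0191 0.1925]
t 18.8833 pos [ 0.5788 -0.0881  0.1644] R [[-0.0030539862926973055, 0.8584542641708419, -0.5128810285969088], [0.0014407963271905744, -0.5128791106583935, -0.8584596332712444], [-0.9999942986205812, -0.0033606810551325417, 0.0003294680228830976]] w 0.5935520479754932 q [ 0.574   0.2756 -0.5479  1.6879  0.1499  1.2236 -2.118 ]
lin [ 0.073  -0.0264 -0.0821] dist 0.11295094816415027
(array([ 0.073 , -0.0264, -0.0821]), array([0.0025, 0.0003, 0.0034]))
```

```bash
python3 -m creep '[{"linear":[0,-0.01,-0.032],"twist":[0,0,0],"fingers":0.4},{"linear":[0,-0.02,-0.062],"twist":[0,0,0],"fingers":0.4},{"linear":[0,-0.0264,-0.082],"twist":[0,0,0],"fingers":0.4},{"linear":[0.02,-0.0264,-0.082],"twist":[0,0,0],"fingers":0.4},{"linear":[0.045,-0.0264,-0.082],"twist":[0,0,0],"fingers":0.4},{"linear":[0.06,-0.0264,-0.082],"twist":[0,0,0],"fingers":0.4},{"linear":[0.06,-0.0264,-0.082],"twist":[0,0,0],"fingers":0.4},{"linear":[0.06,-0.0264,-0.082],"twist":[0,0,0],"fingers":0.4}]' 12
python3 -m creep '[{"linear":[0,0,0],"twist":[0,0,0],"fingers":0.4},{"linear":[0,0,0],"twist":[0,0,0],"fingers":0.4},{"linear":[0,0,0],"twist":[0,0,0],"fingers":0.4}]' 12
python3 - <<'E'
from h import *
print(delta([.598,-.004,0.0915],np.radians(59)))
p,d=viewer.get_image('side'); cv2.imwrite('pics/s13.png',cv2.resize(p[140:260,220:350,::-1],None,fx=5,fy=5))
p,d=viewer.get_image('wrist'); cv2.imwrite('pics/w13.png',p[:,:,::-1])
E
```

```text
time: 19.55
position: [0.5979, -0.0075, 0.1042]
tool_rot: [1.592, 0.907, -1.599]
ft_force: [0.2, 0.3, -0.7]
grip_width: 0.593
time: 19.8
position: [0.6005, -0.0084, 0.1073]
tool_rot: [1.597, 0.902, -1.594]
ft_force: [-0.3, 0.4, -0.2]
grip_width: 0.598
 opt tw deg [-179.9997    0.1615   -0.079 ]
 opt tw deg [ 0.0003 -0.0503 -0.1028]
t 19.8 pos [ 0.6005 -0.0084  0.1073] R [[0.001989741152082017, 0.8571678172038748, -0.515033371812053], [-0.00017173055081226574, -0.5150340908522194, -0.8571696773501999], [-0.9999980057173943, 0.0017939927459685867, -0.0008775826239068446]] w 0.5984446288336389 q [ 0.4447  0.3635 -0.5726  1.713   0.2154  1.1263 -2.3029]
lin [ 0.0158 -0.0044 -0.0025] dist 0.016576324170656534
(array([ 0.0158, -0.0044, -0.0025]), array([ 0.    , -0.0009, -0.0018]))
```

View pics/s13.png

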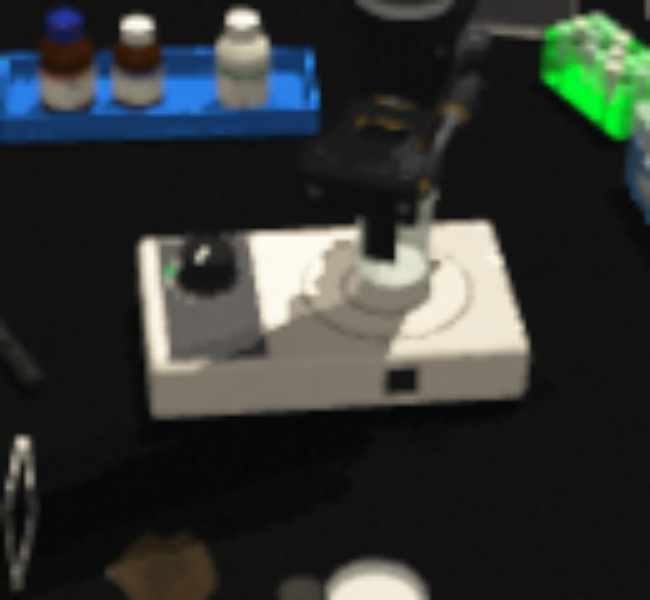

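View pics/w13.png

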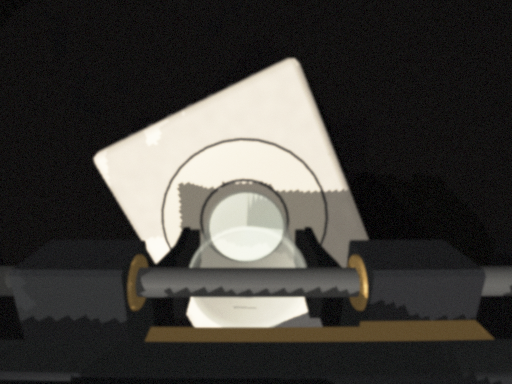

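```bash
python3 -m creep '[{"linear":[0.003,-0.0035,-0.0022],"twist":[0,0,0],"fingers":0.4},{"linear":[0.008,-0.0035,-0.0022],"twist":[0,0,0],"fingers":0.4},{"linear":[0.011,-0.0035,-0.0022],"twist":[0,0,0],"fingers":0.4},{"linear":[0.013,-0.0035,-0.0022],"twist":[0,0,0],"fingers":0.4},{"linear":[0.013,-0.0035,-0.0022],"twist":[0,0,0],"fingers":0.4},{"linear":[0.013,-0.0035,-0.0022],"twist":[0,0,0],"fingers":0.4}]' 12
python3 - <<'E'
from h import *
print(delta([.598,-.004,0.0915],np.radians(59)))
p,d=viewer.get_image('wrist'); cv2.imwrite('pics/w14.png',p[:,:,::-1])
E
```

```text
time: 20.4
position: [0.5977, -0.0049, 0.0928]
tool_rot: [1.595, 0.903, -1.596]
ft_force: [-0.1, 0.2, -1.5]
grip_width: 0.592
 opt tw deg [-179.9938   -0.0339    0.0241]
 opt tw deg [0.0062 0.0153 0.0216]
t 20.4 pos [ 0.5977 -0.0049  0.0928] R [[-0.0004606112991202699, 0.8572230232499549, -0.5149451196461989], [-3.5711242032776536e-05, -0.5149451880444116, -0.8572231051684341], [-0.9999998932809633, -0.00037645731830626694, 0.0002678020709002277]] w 0.5921605444057064 q [ 0.4373  0.3752 -0.5705  1.7306  0.2237  1.1016 -2.3153]
lin [ 0.0013 -0.0002 -0.0009] dist 0.0015832314955824113
(array([ 0.0013, -0.0002, -0.0009]), array([0.0001, 0.0003, 0.0004]))
```

View pics/w14.png

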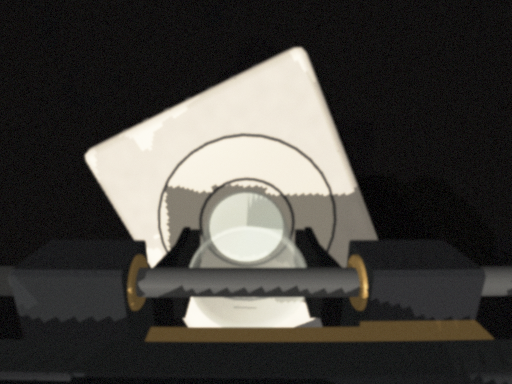

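```bash
python3 -m creep '[{"linear":[0.001,0,-0.0005],"twist":[0,0,0],"fingers":0.4},{"linear":[0.002,0,-0.0005],"twist":[0,0,0],"fingers":0.4},{"linear":[0.002,0,-0.0005],"twist":[0,0,0],"fingers":0.4}]' 12
```

```text
time: 20.7
position: [0.5986, -0.0045, 0.0919]
tool_rot: [1.596, 0.902, -1.595]
ft_force: [-1.1, -0.8, 4.1]
grip_width: 0.598
```

```bash
python3 -m creep '[{"linear":[0,0,0],"twist":[0,0,0],"fingers":-0.4},{"linear":[0,0,0],"twist":[0,0,0],"fingers":-0.9},{"linear":[0,0,0],"twist":[0,0,0],"fingers":-0.9},{"linear":[0,0,0],"twist":[0,0,0],"fingers":-0.9},{"linear":[0,0,0],"twist":[0,0,0],"fingers":-0.9},{"linear":[-0.02,0,0],"twist":[0,0,0],"fingers":-1},{"linear":[-0.05,0,0],"twist":[0,0,0],"fingers":-1},{"linear":[-0.09,0,0],"twist":[0,0,0],"fingers":-1}]'
python3 - <<'E'
from h import *
p,d=viewer.get_image('side'); cv2.imwrite('pics/s15.png',cv2.resize(p[100:270,190:350,::-1],None,fx=4,fy=3.5))
p,d=viewer.get_image('wrist'); cv2.imwrite('pics/w15.png',p[:,:,::-1])
for l in ['beaker_mid','dial_grip']:
    print(l,[(np.round(x['centre'],4),round(x['conf'],2)) for x in nets.place_of('side',l)[:2]])
print(delta([.482,.030,0.185],np.radians(110)))
E
```

```text
time: 21.37
position: [0.5959, -0.0046, 0.179]
tool_rot: [1.592, 0.907, -1.601]
ft_force: [-0.1, -0.2, -1.0]
grip_width: 0.991
beaker_mid [(array([ 0.4707, -0.3132,  0.045 ]), 0.69), (array([ 0.5957, -0.0011,  0.0851]), 0.61)]
dial_grip [(array([0.4809, 0.0315, 0.0646]), 0.62)]
 opt tw deg [129.0059  -0.207   -0.0185]
 opt tw deg [-50.994    0.0154  -0.1716]
t 21.5667 pos [ 0.5989 -0.0044  0.1824] R [[0.0028585225235496503, 0.8572171603333754, -0.5149471515398132], [-0.0005356179097916747, -0.5149478690663372, -0.8572213280463183], [-0.9999957709722764, 0.002726201390848504, -0.001012849218524764]] w 1.0024989072497321 q [ 0.4577  0.2932 -0.5907  1.6374  0.1708  1.26   -2.277 ]
lin [-0.003  -0.1179  0.0308] dist 0.12191764196508163
(array([-0.003 , -0.1179,  0.0308]), array([-0.89  ,  0.0003, -0.003 ]))
```

View pics/s15.png

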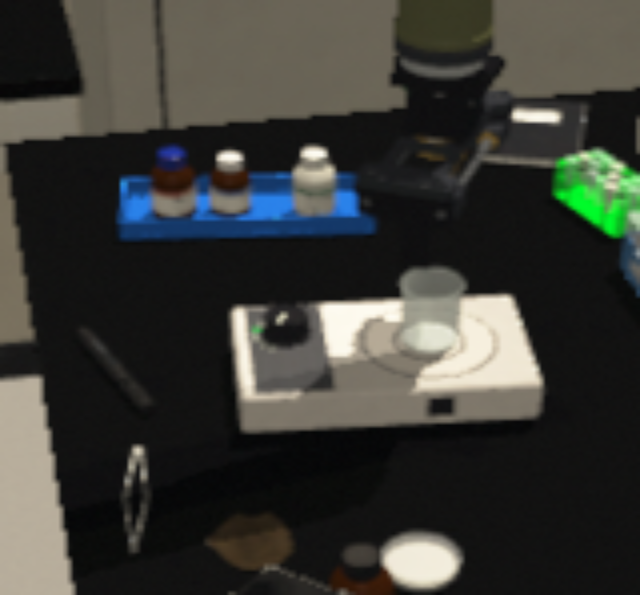

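View pics/w15.png

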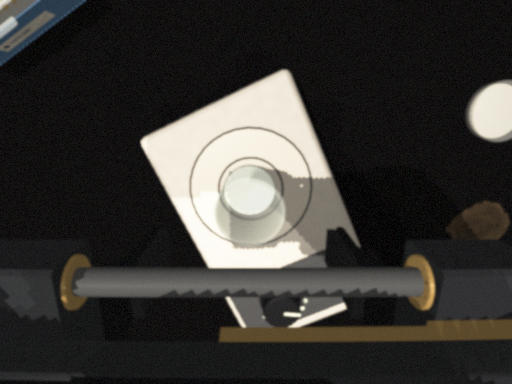

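```bash
python3 -m creep '[{"linear":[-0.015,-0.005,0.001],"twist":[-7,0,0],"fingers":-1},{"linear":[-0.028,-0.025,0.006],"twist":[-14,0,0],"fingers":-1},{"linear":[-0.028,-0.05,0.012],"twist":[-21,0,0],"fingers":-1},{"linear":[-0.028,-0.075,0.019],"twist":[-28,0,0],"fingers":-1},{"linear":[-0.028,-0.1,0.026],"twist":[-35,0,0],"fingers":-1},{"linear":[-0.028,-0.1186,0.0305],"twist":[-42,0,0],"fingers":-1},{"linear":[-0.028,-0.1186,0.0305],"twist":[-49,0,0],"fingers":-1},{"linear":[-0.028,-0.1186,0.0305],"twist":[-56,0,0],"fingers":-1}]'
python3 -m creep '[{"linear":[0,0,0],"twist":[-6.5,0,0],"fingers":-0.6},{"linear":[0,0,0],"twist":[-13,0,0],"fingers":-0.4},{"linear":[0,0,0],"twist":[-13,0,0],"fingers":-0.4},{"linear":[0,0,0],"twist":[-13,0,0],"fingers":-0.4}]'
python3 - <<'E'
from h import *
print(delta([.4815,.0305,0.0665],np.radians(128)))
P=viewer.camera_params('wrist')
p,d=viewer.get_image('wrist'); cv2.imwrite('pics/w16.png',p[:,:,::-1])
for l in ['beaker_mid','beaker','dial_grip','plate_centre']:
    print(l,[(np.round(x['centre'],4),round(x['conf'],2)) for x in nets.place_of('wrist',l)[:2]])
import pickle; pickle.dump(P,open('pics/P16.pkl','wb'))
E
```

```text
time: 22.23
position: [0.4788, 0.0304, 0.2076]
tool_rot: [0.875, 1.388, -0.879]
ft_force: [0.5, -0.2, 0.3]
grip_width: 1.0
time: 22.57
position: [0.48, 0.0303, 0.2078]
tool_rot: [0.71, 1.453, -0.712]
ft_force: [-0.1, -1.0, -0.1]
grip_width: 0.779
 opt tw deg [179.8234   0.1451   0.1302]
 opt tw deg [-0.1765 -0.083   0.0925]
t 22.5667 pos [0.48   0.0303 0.2078] R [[-0.0021634943792498973, 0.789901809693587, 0.6132295250025612], [0.00015083795970027847, 0.6132312109810288, -0.7899034492434189], [-0.999997648267225, -0.0016164533822088933, -0.0014458694554758122]] w 0.7793461737858002 q [ 0.5864  0.0028 -0.6981  1.8689  0.0015  1.2727 -1.0228]
lin [0.1413 0.0015 0.001 ] dist 0.14135343107479467
(array([0.1413, 0.0015, 0.001 ]), array([-0.0031, -0.0014,  0.0016]))
beaker_mid [(array([ 0.5966, -0.0037,  0.0845]), 0.65)]
beaker [(array([ 0.6001, -0.0016,  0.0527]), 0.78), (array([ 0.5961, -0.005 ,  0.0857]), 0.21)]
dial_grip [(array([0.4803, 0.0311, 0.0643]), 0.57)]
plate_centre []
```

View pics/w16.png

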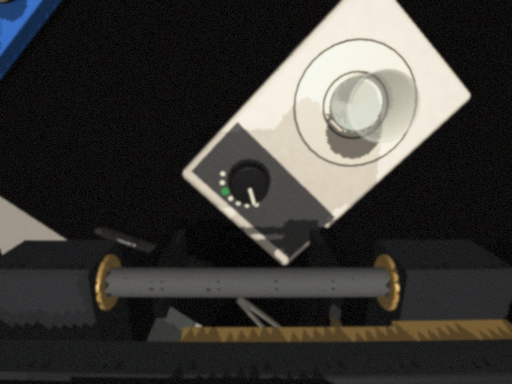

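```bash
python3 - <<'E'
from h import *
import pickle; P=pickle.load(open('pics/P16.pkl','rb'))
im=cv2.imread('pics/w16.png')
a=cv2.resize(im[140:220,205:285],None,fx=5,fy=5,interpolation=cv2.INTER_CUBIC)
b=cv2.resize(im[30:175,285:430],None,fx=400/145,fy=400/145,interpolation=cv2.INTER_CUBIC)
cv2.imwrite('pics/w16z.png',np.hstack([a,b]))
print(ray('w',(249,178),.075,P))
for c in [(.598,-.004,.05)]: print(proj('w',c,P))
E
```

```text
[0.4885 0.0346 0.075 ]
[353.5837 106.3617]
```

View pics/w16z.png

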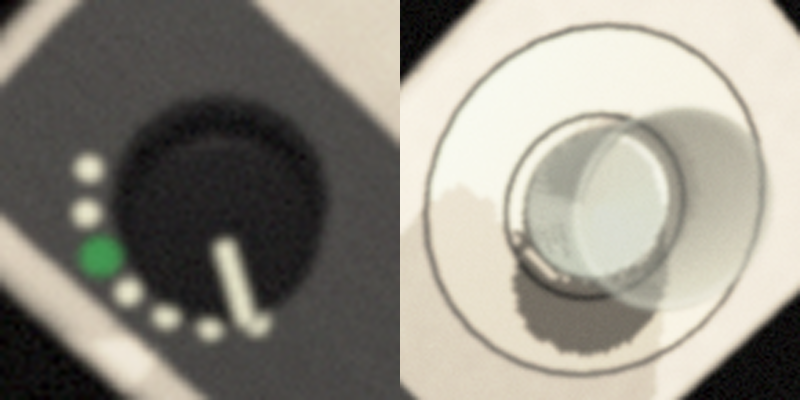

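```bash
python3 - <<'E'
from h import *
import pickle; P=pickle.load(open('pics/P16.pkl','rb'))
for c in [(.481,.0304,.075),(.4835,.031,.075),(.481,.0304,.05)]: print(proj('w',c,P), (proj('w',c,P)-[205,140])*5)
print(ray('w',(248.5,182.5),.075,P))
# dot ring: predicted dot arcs about axis at deck: green dot & dot 0 & last
px=np.array([(88,168),(86,213),(101,257),(128,293),(166,318),(209,329),(258,323)])/5.+[205,140]
W=np.array([ray('w',q,.05,P)[:2] for q in px])
A=np.c_[2*W,np.ones(7)]; s=np.linalg.lstsq(A,(W**2).sum(1),rcond=None)[0]; print('dot circle centre',s[:2],'r',np.sqrt(s[2]+s[:2]@s[:2]))
v=W-s[:2]; print(np.degrees(np.arctan2(v[:,1],v[:,0])))
E
```

```text
[247.5323 186.9881] [212.6616 234.9405]
[248.6921 184.5214] [218.4604 222.607 ]
[247.5398 180.3164] [212.6989 201.5818]
[0.4849 0.0323 0.075 ]
dot circle centre [0.4823 0.0293] r 0.026953093938399075
[ 113.987   133.5817  154.0151  173.8223 -166.3505 -147.1604 -125.7408]
```

```bash
python3 -m creep '[{"linear":[0.02,0.0014,0.0015],"twist":[0,0,0],"fingers":-0.4},{"linear":[0.055,0.0014,0.0015],"twist":[0,0,0],"fingers":-0.4},{"linear":[0.085,0.0014,0.0015],"twist":[0,0,0],"fingers":-0.4},{"linear":[0.11,0.0014,0.0015],"twist":[0,0,0],"fingers":-0.4},{"linear":[0.125,0.0014,0.0015],"twist":[0,0,0],"fingers":-0.4},{"linear":[0.134,0.0014,0.0015],"twist":[0,0,0],"fingers":-0.4},{"linear":[0.138,0.0014,0.0015],"twist":[0,0,0],"fingers":-0.4},{"linear":[0.138,0.0014,0.0015],"twist":[0,0,0],"fingers":-0.4}]' 25
python3 -m creep '[{"linear":[0,0,0],"twist":[0,0,0],"fingers":-0.4},{"linear":[0,0,0],"twist":[0,0,0],"fingers":-0.4}]' 25
python3 - <<'E'
from h import *
print(delta([.482,.0300,0.067],np.radians(128)))
p,d=viewer.get_image('side'); cv2.imwrite('pics/s17.png',cv2.resize(p[150:250,220:350,::-1],None,fx=5.5,fy=5.5))
E
```

```text
time: 23.48
position: [0.4826, 0.0302, 0.0707]
tool_rot: [0.708, 1.453, -0.709]
ft_force: [-0.9, -0.0, 0.7]
grip_width: 0.697
time: 23.65
position: [0.4839, 0.0302, 0.0723]
tool_rot: [0.709, 1.45, -0.708]
ft_force: [1.0, 0.1, -0.3]
grip_width: 0.703
 opt tw deg [179.9946  -0.1453  -0.1531]
 opt tw deg [-0.0053  0.0975 -0.0925]
t 23.65 pos [0.4839 0.0302 0.0723] R [[0.0023198096104378174, 0.7880656980300018, 0.6155867721709567], [-0.0003461788717827319, 0.6155890245612634, -0.7880672769503254], [-0.9999972493179969, 0.0016150629084664136, 0.001700861029492018]] w 0.7034585786776589 q [ 0.5425  0.175  -0.7025  2.0158  0.1355  0.9937 -1.1342]
lin [ 0.0052 -0.0016 -0.001 ] dist 0.005575199919403021
(array([ 0.0052, -0.0016, -0.001 ]), array([-0.0001,  0.0017, -0.0016]))
```

View pics/s17.png

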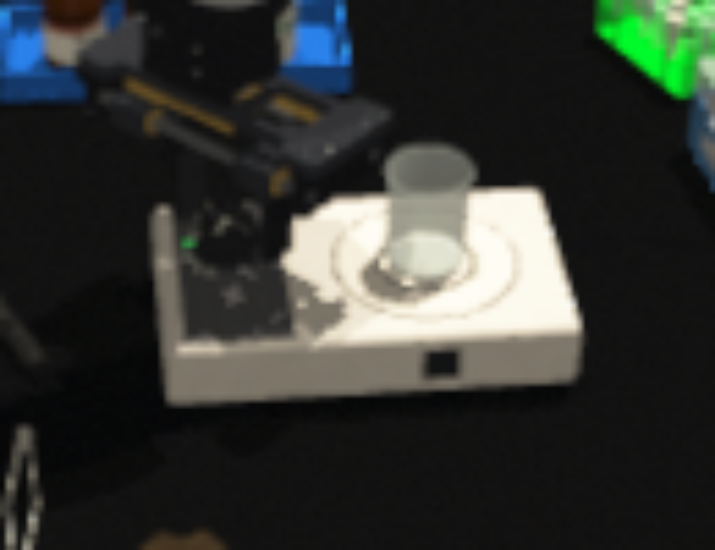

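```bash
python3 -m creep '[{"linear":[0.002,-0.001,-0.0005],"twist":[0,0,0],"fingers":-0.4},{"linear":[0.0035,-0.001,-0.0005],"twist":[0,0,0],"fingers":-0.3},{"linear":[0.0035,-0.001,-0.0005],"twist":[0,0,0],"fingers":0.6},{"linear":[0.0035,-0.001,-0.0005],"twist":[0,0,0],"fingers":0.6},{"linear":[0.0035,-0.001,-0.0005],"twist":[0,0,0],"fingers":0.6},{"linear":[0.0035,-0.001,-0.0005],"twist":[0,0,0],"fingers":0.6},{"linear":[0.0035,-0.001,-0.0005],"twist":[0,0,0],"fingers":0.6},{"linear":[0.0035,-0.001,-0.0005],"twist":[0,0,0],"fingers":0.6}]' 25
python3 -m creep '[{"linear":[0,0,0],"twist":[0,0,0],"fingers":0.6},{"linear":[0,0,0],"twist":[0,0,0],"fingers":0.6}]' 25
python3 - <<'E'
from h import *
print(delta([.482,.0300,0.067],np.radians(128)),readout.get_state()['torque'])
E
```

```text
time: 24.37
position: [0.4816, 0.0301, 0.0676]
tool_rot: [0.708, 1.453, -0.708]
ft_force: [-0.7, 0.7, 1.8]
grip_width: 0.407
time: 24.53
position: [0.4816, 0.0301, 0.0676]
tool_rot: [0.708, 1.452, -0.708]
ft_force: [-0.6, 0.5, 1.1]
grip_width: 0.406
 opt tw deg [-179.9845   -0.011    -0.0139]
 opt tw deg [ 0.0155 -0.0088  0.007 ]
t 24.5333 pos [0.4816 0.0301 0.0676] R [[-0.0001912823484085946, 0.7878437934794178, 0.6158750851325487], [4.6070765132577574e-05, 0.6158751026889467, -0.787843801629082], [-0.9999999806442739, -0.0001223267761566449, -0.00015410260233927886]] w 0.40632883431506434 q [ 0.5416  0.1792 -0.7019  2.0228  0.1383  0.986  -1.1364]
lin [0.0006 0.0003 0.0003] dist 0.0007135109247467979
(array([0.0006, 0.0003, 0.0003]), array([ 0.0003, -0.0002,  0.0001])) [0.1131 0.183  0.029 ]
```

The knob is gripped (35 mm) with almost no side force. First click: +20° about the downward tool axis, which is clockwise from above.

```bash
python3 -m creep '[{"linear":[0,0,0],"twist":[4,0,0],"fingers":0.6},{"linear":[0,0,0],"twist":[8,0,0],"fingers":0.6},{"linear":[0,0,0],"twist":[12,0,0],"fingers":0.6},{"linear":[0,0,0],"twist":[16,0,0],"fingers":0.6},{"linear":[0,0,0],"twist":[20,0,0],"fingers":0.6},{"linear":[0,0,0],"twist":[20,0,0],"fingers":0.6},{"linear":[0,0,0],"twist":[20,0,0],"fingers":0.6},{"linear":[0,0,0],"twist":[20,0,0],"fingers":0.6}]' 25
python3 - <<'E'
from h import *
print(delta([.482,.0300,0.067],np.radians(108)),readout.get_state()['torque'])
p,d=viewer.get_image('wrist'); cv2.imwrite('pics/w18.png',p[:,:,::-1])
E
```

```text
time: 25.2
position: [0.4817, 0.03, 0.0676]
tool_rot: [0.973, 1.342, -0.973]
ft_force: [-0.9, 1.1, 2.1]
grip_width: 0.403
 opt tw deg [-179.8933   -0.0088    0.0057]
 opt tw deg [0.1067 0.0036 0.0056]
t 25.2 pos [0.4817 0.03   0.0676] R [[-7.308372266018326e-05, 0.9504793867673034, 0.3107875962602446], [-9.067541722279637e-05, 0.3107875895138569, -0.9504793874577898], [-0.9999999932183692, -9.764536690570758e-05, 6.347160095848681e-05]] w 0.40290603574269707 q [ 0.5067  0.1734 -0.6637  2.0238  0.128   0.9846 -1.4755]
lin [0.0006 0.0003 0.0001] dist 0.0006707022169432022
(array([0.0006, 0.0003, 0.0001]), array([0.0019, 0.0001, 0.0001])) [0.1265 0.2552 0.046 ]
```

View pics/w18.png

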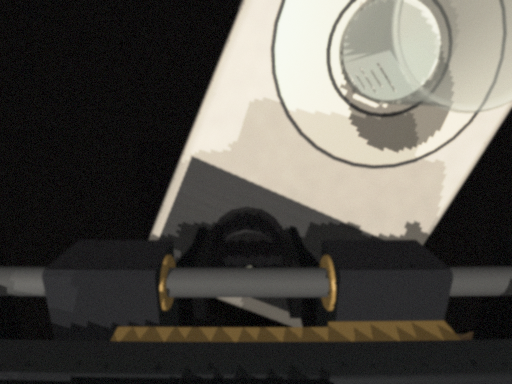

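```bash
python3 -m creep '[{"linear":[0,0,0],"twist":[4,0,0],"fingers":0.6},{"linear":[0,0,0],"twist":[8,0,0],"fingers":0.6},{"linear":[0,0,0],"twist":[12,0,0],"fingers":0.6},{"linear":[0,0,0],"twist":[16,0,0],"fingers":0.6},{"linear":[0,0,0],"twist":[20,0,0],"fingers":0.6},{"linear":[0,0,0],"twist":[20,0,0],"fingers":0.6},{"linear":[0,0,0],"twist":[20,0,0],"fingers":0.6},{"linear":[0,0,0],"twist":[20,0,0],"fingers":0.6}]' 25
python3 -m creep '[{"linear":[0,0,0],"twist":[4,0,0],"fingers":0.6},{"linear":[0,0,0],"twist":[8,0,0],"fingers":0.6},{"linear":[0,0,0],"twist":[12,0,0],"fingers":0.6},{"linear":[0,0,0],"twist":[16,0,0],"fingers":0.6},{"linear":[0,0,0],"twist":[20,0,0],"fingers":0.6},{"linear":[0,0,0],"twist":[20,0,0],"fingers":0.6},{"linear":[0,0,0],"twist":[20,0,0],"fingers":0.6},{"linear":[0,0,0],"twist":[20,0,0],"fingers":0.6}]' 25
python3 - <<'E'
from h import *
print(delta([.482,.0300,0.067],np.radians(68)),readout.get_state()['torque'])
p,d=viewer.get_image('side'); cv2.imwrite('pics/s19.png',cv2.resize(p[150:250,220:350,::-1],None,fx=5.5,fy=5.5))
E
```

```text
time: 25.92
position: [0.4817, 0.0298, 0.0676]
tool_rot: [1.233, 1.193, -1.233]
ft_force: [-1.6, -0.2, 2.4]
grip_width: 0.404
time: 26.58
position: [0.4816, 0.0297, 0.0676]
tool_rot: [1.484, 1.004, -1.485]
ft_force: [-2.0, 0.1, 1.9]
grip_width: 0.407
 opt tw deg [-179.8662    0.0013    0.0315]
 opt tw deg [ 0.1338  0.0201 -0.0008]
t 26.5833 pos [0.4816 0.0297 0.0676] R [[-0.00011784163298803052, 0.9280564242373048, -0.3724396052317981], [-0.0003307123000383383, -0.3724396236187064, -0.9280563654154479], [-0.9999999383713604, 1.3806680866035315e-05, 0.0003508085680615225]] w 0.40691837050526075 q [ 0.4411  0.1638 -0.5923  2.0258  0.11    0.9825 -2.1587]
lin [ 0.0006  0.0003 -0.0004] dist 0.0007151154249883929
(array([ 0.0006,  0.0003, -0.0004]), array([ 0.0023,  0.0004, -0.    ])) [0.0006 0.2751 0.0036]
```

View pics/s19.png

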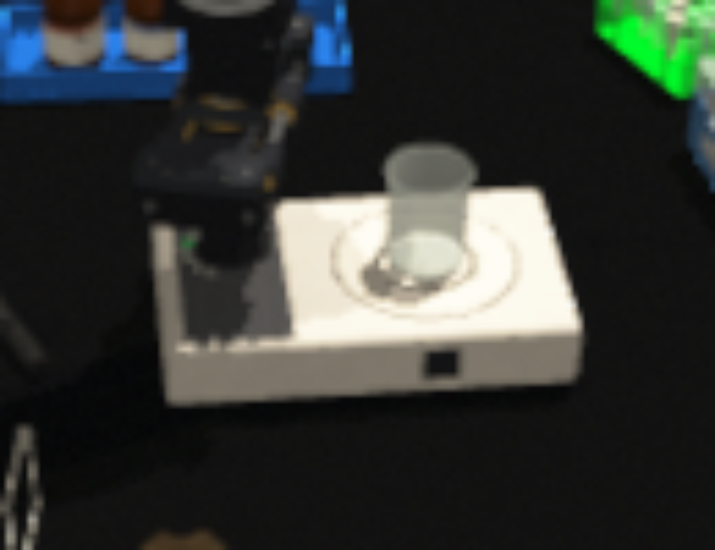

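```bash
python3 -m creep '[{"linear":[0,0,0],"twist":[4,0,0],"fingers":0.6},{"linear":[0,0,0],"twist":[8,0,0],"fingers":0.6},{"linear":[0,0,0],"twist":[12,0,0],"fingers":0.6},{"linear":[0,0,0],"twist":[16,0,0],"fingers":0.6},{"linear":[0,0,0],"twist":[20,0,0],"fingers":0.6},{"linear":[0,0,0],"twist":[20,0,0],"fingers":0.6},{"linear":[0,0,0],"twist":[20,0,0],"fingers":0.6},{"linear":[0,0,0],"twist":[20,0,0],"fingers":0.6}]' 25
python3 -m creep '[{"linear":[0,0,0],"twist":[0,0,0],"fingers":0},{"linear":[0,0,0],"twist":[0,0,0],"fingers":-0.4},{"linear":[0,0,0],"twist":[0,0,0],"fingers":-0.4},{"linear":[0,0,0],"twist":[0,0,0],"fingers":-0.4},{"linear":[0,0,0],"twist":[0,0,0],"fingers":-0.4},{"linear":[-0.02,0,0],"twist":[0,0,0],"fingers":-0.4},{"linear":[-0.05,0,0],"twist":[0,0,0],"fingers":-0.4},{"linear":[-0.09,0,0],"twist":[0,0,0],"fingers":-0.4}]'
python3 -m creep '[{"linear":[-0.04,0,0],"twist":[0,0,0],"fingers":-0.4},{"linear":[-0.06,0,0],"twist":[0,0,0],"fingers":-0.4},{"linear":[-0.06,0,0],"twist":[0,0,0],"fingers":-0.4}]'
python3 - <<'E'
from h import *
print(delta([.482,.0300,0.067],np.radians(48)))
p,d=viewer.get_image('wrist'); cv2.imwrite('pics/w20.png',p[:,:,::-1])
cv2.imwrite('pics/w20z.png',cv2.resize(p[130:230,200:300,::-1],None,fx=6,fy=6,interpolation=cv2.INTER_CUBIC))
E
```

```text
time: 27.3
position: [0.4816, 0.0296, 0.0675]
tool_rot: [1.723, 0.769, -1.724]
ft_force: [-1.9, -1.3, 3.2]
grip_width: 0.409
time: 27.97
position: [0.4795, 0.03, 0.1561]
tool_rot: [1.721, 0.772, -1.73]
ft_force: [-0.1, -1.1, -0.4]
grip_width: 0.7
time: 28.22
position: [0.485, 0.0304, 0.2231]
tool_rot: [1.732, 0.763, -1.715]
ft_force: [0.2, -0.0, 0.5]
grip_width: 0.699
 opt tw deg [-179.9709    0.7279   -0.5487]
 opt tw deg [ 0.0267 -0.3493 -0.4635]
t 28.2167 pos [0.485  0.0304 0.2231] R [[0.010091380905808078, 0.743416243754569, -0.6687529084447118], [-0.0008794474340297342, -0.6687801055687165, -0.7434597480480749], [-0.9999486939856587, 0.008090668535020829, -0.006095119279534489]] w 0.6994372753409885 q [ 0.4466 -0.0114 -0.5565  1.85   -0.0042  1.2914 -2.412 ]
lin [ 0.156  -0.0032  0.0032] dist 0.15609404256343498
(array([ 0.156 , -0.0032,  0.0032]), array([ 0.0005, -0.0061, -0.0081]))
```

View pics/w20.png

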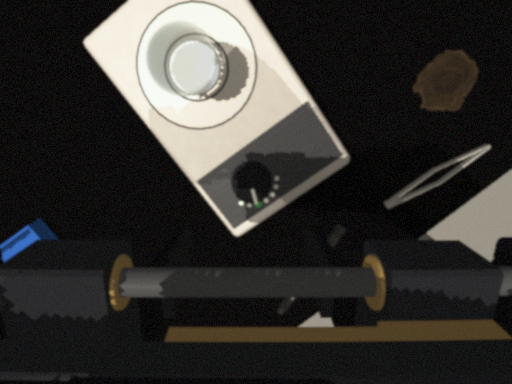

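View pics/w20z.png

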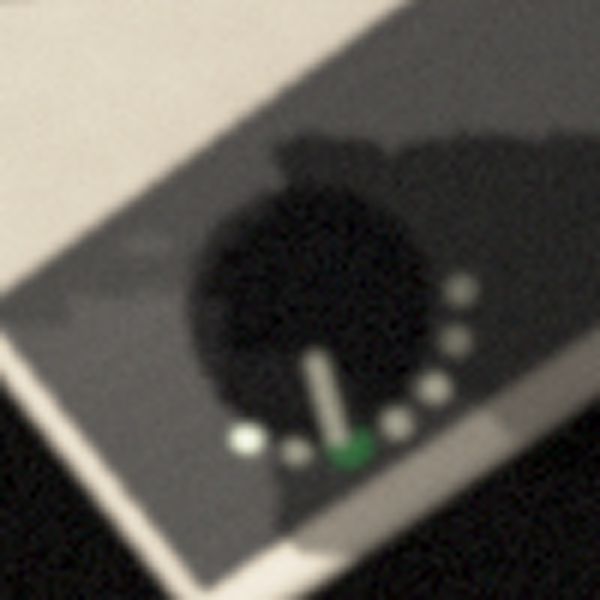

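The pointer (340,440 in the zoom) lands on the green dot: it lies at −74.5° in the picture against −73° expected for position 5. One last overall check before handing in.

```bash
python3 - <<'E'
from h import *
for n in ('side','top'):
    p,d=viewer.get_image(n); cv2.imwrite(f'pics/{n}21.png',p[:,:,::-1])
for l in ['bottle_blue','bottle_white','bottle_tray_mid','beaker','carton_mid','bottle_black_mid','glue_stick_mid','petri_dish_mid']:
    print(l,[(np.round(x['centre'],4),round(x['conf'],2)) for x in nets.place_of('side' if l!='petri_dish_mid' else 'top',l)[:2]])
im=cv2.imread('pics/side21.png'); cv2.imwrite('pics/side21z.png',cv2.resize(im[130:340,190:390],None,fx=2.8,fy=2.8))
E
```

```text
bottle_blue [(array([0.4292, 0.3419, 0.    ]), 0.45)]
bottle_white [(array([0.5623, 0.3202, 0.0037]), 0.6)]
bottle_tray_mid [(array([0.487 , 0.3395, 0.0382]), 0.64)]
beaker [(array([ 0.598 , -0.0037,  0.0493]), 0.67)]
carton_mid [(array([ 0.5966, -0.3934,  0.0222]), 0.74)]
bottle_black_mid [(array([ 0.5555, -0.0013,  0.0022]), 0.7), (array([ 0.4733, -0.3124,  0.0437]), 0.53)]
glue_stick_mid [(array([ 0.5304, -0.4359,  0.0426]), 0.54)]
petri_dish_mid [(array([ 0.5302, -0.2563,  0.0095]), 0.67)]
```

View pics/side21z.png

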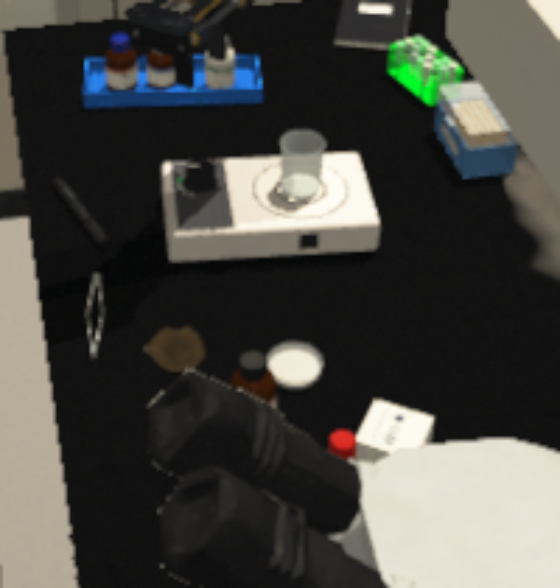

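All as asked: the bottles are upright in the tray, the beaker is centred on the plate, the bystanders are in place, and the robot is clear at 0.22 m.

```bash
python3 -c "
from bench import job; print(job.close_job())"
```

```text
the job is handed in; nothing more can be done
None
```

I did the job in the order asked and handed it in at about 28 s of the 72 s. No verdict is reported back.

- **Bottles:** the white bottle, then the blue-capped one, went into the blue tray. Both stand upright on either side of the bottle that was already there.
- **Beaker:** it stands in the middle of the plate. The last side-view estimate put it at (0.598, −0.004), less than 1 mm from the plate centre I measured.
- **Dial:** I turned it clockwise four separate clicks, from the first position to the fifth. After letting go, the pointer lay on the large green dot, at −74.5° in the picture against −73° expected.
- **Bystanders:** the carton, glue stick, petri dish and tray bottle were all found within about 4 mm of where they started, which is the networks' own error.
- **Robot:** it was clear of everything at hand-in. The highest contact force I saw was 6.5 N, when setting the blue bottle down.

**Checks that disagreed:**
- In the last side view the top match for the black-capped bottle was the stirrer. The second match, (0.473, −0.312), was about 3 mm from its first side-view reading but about 12 mm in y from the top-view one. It looked unmoved and upright in the picture.
- An earlier estimate gave the beaker 3 mm off in y; the wrist picture showed it within about 1 mm.

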